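# Pack and seal the dry case

## Task

Stand each of the two or three small beakers that hold a white ceramic sample slug (left of the case, near the front) upright on the floor of the open dry case, then lower the lid onto its gasket and turn the T-handle clockwise all the way, so that the latch draws the lid down tight. Then take the gauge blade out of its stand and push it down into the slotted port on the lid until its shoulder rests on the port, and leave it there; leave everything else on the worktop where it is.

Things in the scene. Friction and masses are not known exactly. Their poses are not given: they have to be found in the camera images.
- case: Bare aluminium open-topped case, fixed, 132 (x) x 238 (y) x 74 mm high, walls 8 mm. Origin on the worktop at mid width, 72 mm behind the front face; z up, x away from the robot (to the lid hinge), y left seen from the front. A steel latch keeper sticks 20 mm out of the middle of the front wall. A sprung rubber gasket on the front rim stands 80 mm above the worktop and yields 4 mm when the lid is drawn tight.
- chamber_floor (a point): Centre of the floor of the beaker chamber, 6 mm above the worktop; axes as the case. The chamber is 116 (x) x 180 mm (y); three small beakers fit in one row along y, 58 mm apart (y -58, 0, +58 mm). A 6 mm divider, 60 mm high, parts it on the right (-y) from a 36 mm wide compartment under the lid's port, which stays empty.
- lid_hinge (a point): Point on the hinge axis of the lid, in the middle of the rear rim, 76 mm above the worktop; the axis runs along the case's y.
- lid (a joint): Angle of the grey lid (rad): 1.74 to 1.84 at the start, open past upright; about 0.03 on the gasket unlatched; 0 to 0.006 drawn tight. The stiff hinge keeps it where it is left; up to 4 N at the front edge moves it, and 9 N more begins to squeeze the gasket. Plate 10 mm thick, 250 mm wide, underside level with the hinge axis when shut; it reaches 178 mm from the axis, 46 mm past the front.
- lid_front (a point): Middle of the lid's front edge on its outer (upper) face: 178 mm from the hinge axis, 10 mm above the underside. With the lid open this is its top edge and the outer face looks away from the robot. Its axes turn with the lid (as the case's when shut). The outer face is bare but for the T-handle at mid width and the port to the right of it; on the inner face the pawl sticks out 24 mm.
- t_handle (a joint): Angle of the T-handle on the lid (rad), growing clockwise seen from above the shut lid: about 0 at the start (released; bar along the case's x), 1.57 at the stop (bar along the case's y). With the lid on the gasket, turning from 0.4 to 1.2 draws it down 5 mm at the handle, with about 0.2 N m; past 1.3 it holds. Turned before the lid is down, its pawl meets the keeper and the lid cannot shut.
- t_bar (a point): Centre of the T-handle's dark steel bar, 72 long (this point's x) x 12 wide x 18 mm high. On the handle's axis, 162 mm from the hinge axis, 45 mm above the lid's underside (35 mm above its upper face); 26 mm free under the bar, beside its 12 mm thick stem.
- port (a point): Centre of the port's mouth, on top of its black collar on the lid, 60 mm from the hinge axis and 93 mm to the right of the lid's middle; 20 mm above the lid's underside (96 mm above the worktop when tight). Collar 64 x 32 x 10 mm. The slot goes through collar and lid: 44 mm along this point's x, 12 mm along its y. z points out of the slot.
- gauge_blade: Flat steel gauge blade with a black grip, loose, 70 g. Origin at the middle of the blade's lower end, z up along it. Blade 34 (x) x 6 (y) x 60 mm long, above it the grip 54 (x) x 18 (y) x 45 mm high (z 60 to 105 mm). Stands upright in the slot of its stand at the start, its shoulder on the stand's top. Either way round fits the port.
- blade_shoulder (a point): Centre of the shoulder, the underside of the grip, 60 mm above the blade's lower end.
- blade_stand: Grey plastic block, fixed, 80 (x) x 60 (y) x 70 mm high, with a slot 44 x 12 mm along its x in its top. Origin at the centre of its underside.
- small_beaker_1: Small clear beaker with a white ceramic sample slug (30 mm across, 20 mm high, fast) in its bottom; 48 mm across (50 over the spout), 62 mm high, 96 g, open at the top, wall about 2 mm; straight sides that can be gripped across the body. Origin at the centre of its underside, z up. May be absent (two or three of the four are there, left of the case, near the front).
- small_beaker_2: Small clear beaker with a white ceramic sample slug (30 mm across, 20 mm high, fast) in its bottom; 48 mm across (50 over the spout), 62 mm high, 96 g, open at the top, wall about 2 mm; straight sides that can be gripped across the body. Origin at the centre of its underside, z up. May be absent (two or three of the four are there, left of the case, near the front).
- small_beaker_3: Small clear beaker with a white ceramic sample slug (30 mm across, 20 mm high, fast) in its bottom; 48 mm across (50 over the spout), 62 mm high, 96 g, open at the top, wall about 2 mm; straight sides that can be gripped across the body. Origin at the centre of its underside, z up. May be absent (two or three of the four are there, left of the case, near the front).
- small_beaker_4: Small clear beaker with a white ceramic sample slug (30 mm across, 20 mm high, fast) in its bottom; 48 mm across (50 over the spout), 62 mm high, 96 g, open at the top, wall about 2 mm; straight sides that can be gripped across the body. Origin at the centre of its underside, z up. May be absent (two or three of the four are there, left of the case, near the front).
- big_beaker: Bystander: larger clear beaker, 66 mm across, 88 mm high. Not to be moved. Origin under its centre.
- tweezers: Bystander: tweezers lying on the worktop, 130 x 16 x 8 mm, among the small beakers. Origin under the centre.
- petri_dish: Bystander: shallow dish, 65 mm across, 13 mm high. Origin under its centre.
- spirit_level: Bystander: spirit level, 100 x 16 x 21 mm. Origin under its centre.
Mind the look-alikes: they are no part of the job. Leave any yellow look-alike of the small_beaker_2 alone.

How it is judged:
By the outcome, as a careful person would: the job done as asked, in the order asked, and still so for the second after the job is handed in, with the robot touching nothing.
Of small_beaker_1, small_beaker_2, small_beaker_3, small_beaker_4 only 2 to 3 are there at a start; the rules pass over those that are not, and their reading is None.
At some moment in a run one of small_beaker_1, small_beaker_2, small_beaker_3, small_beaker_4 may be knocked a few centimetres aside while the robot is not near it.
It also fails if it takes over 208 s, if anything falls off the work surface, if the arm or the gripper's body presses on something with over 40 N, if the wrist force passes 120 N, or if a joint passes its speed limit or range.

## Robot

A 6-joint arm with a two-finger parallel gripper is mounted at the origin on a cart in front of the work surface, level with it; the furniture and walls round the work are solid. World frame = base frame: x ahead of the robot, y to its left, z up, the work surface at z = 0. Lengths are in mm, angles in rad, forces in N, time in s.
With the tool pointing down it reaches from about 350 to 775 mm from the base axis. Payload 7.3 kg.
Tool frame: the origin (TCP) lies midway between the tips of the shut fingers; the grasp point (between the pads) lies 19 mm behind it (manip.pinch_z is the distance from the TCP to the grasp point, in mm); z points along the fingers, y is the line along which they close (so a half turn about z gives the same grasp; the last joint's range is limited). The gripper opens to 92 mm and grips with 3 to 60 N. Pads are 19 mm wide; open, the fingers measure 130 mm over their backs; the gripper's body (75 mm by 190 mm) begins 47 mm behind the grasp point.
Start: joints at [-1.306, 0.342, 1.524, -0, 1.275, -0.146], TCP at [209.679, -481.331, 226.741] pointing down, gripper open.
Joint ranges: [-2.53, 2.53], [-0.77, 2.02], [0.04, 2.7], [-1, 4.14], [0.28, 2.66], [-3.11, 3.11]. Speed limits (rad/s): [2.57, 2.57, 3.14, 3.14, 3.14, 3.14].

## Interface

Orientations are given as a rotation vector (axis times angle).
In Python, from plant import manip gives the robot as it stands. The module is installed in compiled form; this text tells all that it offers.
- The arm moves only by the shell command python3 -m handwheel 'ROWS' [FORCE]. ROWS is JSON, one flat list of numbers, 7 for each row, row after row: the shift along the tool's x, y, z each as a share of 0.5 m, from -1 to 1, then the turn, a rotation vector about the tool's x, y, z each as a share of 45 degrees, from -1 to 1, then the opening, from 0 (shut) to 1 (fully open). In form: [dx, dy, dz, ax, ay, az, claw, dx, dy, dz, ax, ay, az, claw, ...]. A call has exactly 5 rows; each row is the pose to reach, as a shift and turn from the pose commanded when the call began, along the tool's axes at that moment; what a row does not reach only later rows make up. A row lasts 1/10 s, in which the tool goes at most 50 mm and 8.59 degrees, less where a joint would pass 70% of its speed; a pose out of reach is approached as far as the arm can. A call with a number of a shift or a turn outside -1 to 1 is refused whole. A call with a gripper value outside its range is refused whole. The fingers move at their own pace and stop on an object; FORCE is the grip in N (left out, the last holds). Time passes only in rows, so rows that repeat a pose let the fingers close, or fill a call up. It gives the time, the measured TCP pose, the force, the opening and the grip force at its end, in the units of the state.
- manip.observe(): the state, without advancing time (a new reading comes with each control period).
- manip.read_camera(name): name is "scene" or "top" or "wrist"; returns (picture, depth): 420x560x3 uint8, red, green, blue; 420x560 float32, mm along the optical axis (not along the pixel's ray), 0 where there is no reading.
- manip.camera_info(name): a dict with "mtx" (3x3 intrinsics, pixels), "T" (4x4, takes a point from camera to world coordinates); the wrist camera has in their place "mount" (4x4, takes a point from camera to tool coordinates, whose origin is the TCP and whose axes are the flange's). Camera axes: x right, y down, z forward; pixel columns grow to the right and rows downward; lengths in mm; the calibration is good to about 2 mm. The wrist camera is an equidistant fisheye: a pixel r from the principal point sees the ray r / f radians off the axis. A picture is of the moment at which its call begins: read the wrist's pose just before it. camera_info takes no time and is no camera call.
- manip.close_job(): hands the job in; it is judged then, once.
The state is a dict: "time_s": time; "joint_pos": joint angles; "dq": joint speeds; "joint_torque": joint torques, N m; "position": TCP position; "ee_rot": TCP orientation; "force": force on the tool from outside, world axes, zero at the start; "moment": the same for the moment, N m; "opening": finger opening in mm; "finger_force": force on a finger pad.
Only numpy, scipy, OpenCV 4.12 (cv2) and the standard library are available. Lean on these libraries where they do the work, as an engineer would, in place of code of your own. Each camera call takes 0.05 s, during which the arm holds its last target. There are 200 camera calls.

## Working session

There is one attempt and no reset: what is moved stays moved. The work goes in short steps, Python scripts to look and compute and a shell command to move; the robot and the scene stay as the last step left them, time stands still between calls to the robot, and variables do not carry over. Pictures are saved under pics/ and viewed, at most 14 in all, crops included, and the job is handed in when it is done.

```bash
mkdir -p pics
python3 - <<'E'
from plant import manip
import cv2,numpy as np
print(manip.observe())
for n in("scene","top"):
    p,d=manip.read_camera(n);cv2.imwrite(f"pics/{n}0.png",p[:,:,::-1]);np.savez(f"{n}0.npz",p=p,d=d)
    print(n,manip.camera_info(n))
print(manip.camera_info("wrist"))
E
```

```text
{'time_s': 0.0, 'joint_pos': array([-1.30596940e+00,  3.42726722e-01,  1.52500963e+00, -3.65985771e-05,
        1.27537437e+00, -1.46025740e-01]), 'dq': array([-0.00099586,  0.00143539,  0.00096448, -0.00049398, -0.00082372,
       -0.00050179]), 'joint_torque': array([ 3.32821604e-03, -4.31235659e+01, -2.44217205e+01,  7.20569585e-02,
        5.59404760e-02, -1.03205975e-04]), 'position': array([ 209.57275544, -480.92249962,  226.04545669]), 'ee_rot': array([-3.07405295e+00, -6.40544083e-01,  1.96355403e-04]), 'force': array([-0.07943127,  0.47532709,  0.2349321 ]), 'moment': array([ 0.00587496, -0.00876107, -0.02071617]), 'finger_force': 0.0, 'opening': 91.551182220273}
scene {'mtx': array([[502.12498968,   0.        , 288.36685341],
       [  0.        , 502.12498968, 208.94853995],
       [  0.        ,   0.        ,   1.        ]]), 'T': array([[-6.94509527e-01, -3.50799671e-01,  6.28168853e-01,
        -3.22985617e+02],
       [-7.19412217e-01,  3.50879829e-01, -5.99440913e-01,
         9.69039897e+02],
       [-1.01281045e-02, -8.68229772e-01, -4.96058953e-01,
         8.33602
[... 424 characters left out ...]
64212427e+01],
       [-2.46133663e-02, -1.62714039e-01, -9.86366222e-01,
         1.52049897e+03],
       [ 0.00000000e+00,  0.00000000e+00,  0.00000000e+00,
         1.00000000e+00]])}
{'mtx': array([[325.1922621 ,   0.        , 280.69431155],
       [  0.        , 325.1922621 , 205.21115008],
       [  0.        ,   0.        ,   1.        ]]), 'mount': array([[ 2.66607397e-04, -9.61353323e-01, -2.75317484e-01,
         7.26232567e+01],
       [ 9.99997862e-01, -3.08208496e-04,  2.04456354e-03,
         2.77960674e-01],
       [-2.05040314e-03, -2.75317441e-01,  9.61351186e-01,
        -1.57752652e+02],
       [ 0.00000000e+00,  0.00000000e+00,  0.00000000e+00,
         1.00000000e+00]])}
```

View pics/scene0.png

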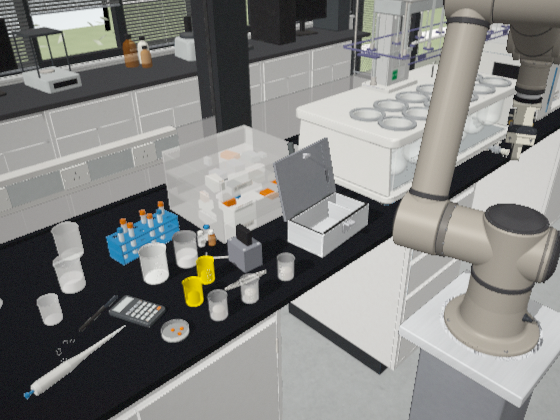

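View pics/top0.png

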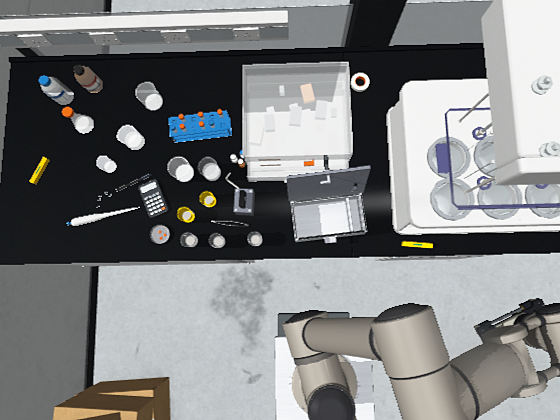

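```bash
cat > h.py <<'E'
import numpy as np,cv2
from plant import manip
from scipy.spatial.transform import Rotation as R
def pix(n,uv,z,T=None):
    "ray through pixel(s) onto plane at height z (top/scene)"
    i=manip.camera_info(n);T=i["T"];uv=np.atleast_2d(uv).astype(float)
    r=np.c_[uv,np.ones(len(uv))]@np.linalg.inv(i["mtx"]).T@T[:3,:3].T
    return T[:3,3]+r*((z-T[2,3])/r[:,2:])
def wray(uv,o):
    "wrist rays: origin, dirs; o=observe()"
    i=manip.camera_info("wrist");m=i["mtx"];uv=np.atleast_2d(uv).astype(float)
    q=(uv-m[:2,2])/m[0,0];r=np.linalg.norm(q,axis=1,keepdims=True)
    d=np.c_[q/np.maximum(r,1e-9)*np.sin(r),np.cos(r)]
    Rt=R.from_rotvec(o["ee_rot"]).as_matrix();M=i["mount"]
    return o["position"]+Rt@M[:3,3],d@M[:3,:3].T@Rt.T
def wpix(uv,o,z):
    c,d=wray(uv,o);return c+d*((z-c[2])/d[:,2:])
def wproj(P,o):
    i=manip.camera_info("wrist");m=i["mtx"];M=i["mount"];Rt=R.from_rotvec(o["ee_rot"]).as_matrix()
    p=(np.atleast_2d(P)-o["position"])@Rt;p=(p-M[:3,3])@M[:3,:3]
    th=np.arctan2(np.linalg.norm(p[:,:2],axis=1),p[:,2])
    return m[:2,2]+m[0,0]*p[:,:2]/np.linalg.norm(p[:,:2],axis=1,keepdims=True)*th[:,None]
def go(o,P,rv=None,n=1):
    "shift/turn (shares) from measured pose to TCP target P, with orientation rv"
    Rt=R.from_rotvec(o["ee_rot"]);s=Rt.inv().apply(np.array(P)-o["position"])/500
    t=(Rt.inv()*R.from_rotvec(rv)).as_rotvec()/(np.pi/4) if rv is not None else np.zeros(3)
    return np.round(np.r_[s,t],4)
E
python3 - <<'E'
from h import *
f=np.load("top0.npz");p=f["p"];c=p[150:260,130:400];
cv2.imwrite("pics/topc.png",cv2.resize(c[:,:,::-1],None,fx=2.9,fy=2.9,interpolation=cv2.INTER_CUBIC))
hsv=cv2.cvtColor(p,cv2.COLOR_RGB2HSV)
for (u,v) in((188,240),(217,240),(254,239)):
    w=p[v-14:v+14,u-14:u+14].min(2)>175
    n,l,s,ce=cv2.connectedComponentsWithStats(w.astype(np.uint8))
    for k in range(1,n):
        if s[k,4]>12:
            uv=ce[k]+[u-14,v-14];print((u,v),s[k],uv.round(1),pix("top",uv,22).round(0)[0])
d=f["d"];i=manip.camera_info("top")
vv,uu=np.mgrid[0:420,0:560];P=np.c_[(uu.ravel()-i["mtx"][0,2])/i["mtx"][0,0]*d.ravel(),(vv.ravel()-i["mtx"][1,2])/i["mtx"][1,1]*d.ravel(),d.ravel()]
W=(P@i["T"][:3,:3].T+i["T"][:3,3]).reshape(420,560,3)
for nm,(u,v) in dict(floor=(328,218),walll=(294,225),lidtop=(288,182),lidb=(292,198),stand=(236,205),blade=(243,196),tbl=(270,215)).items(): print(nm,W[v,u].round())
for v in range(160,248,4): print(v,W[v,300:360:12,2].round(),W[v,325,0].round())
E
```

```text
(188, 240) [12  9 10 12 73] [190.3 239.9] [480. 442.  22.]
(217, 240) [11 11 10 10 76] [218.4 241.2] [473. 345.  22.]
(254, 239) [11 10 11 11 84] [256.1 239.8] [475. 216.  22.]
floor [547. -33.   3.]
walll [517.  86.  71.]
lidtop [632. 101. 216.]
lidb [604.  90.  95.]
stand [590. 279.  68.]
blade [610. 249. 119.]
tbl [563. 169.  -4.]
160 [183.  93. 236.  69. 130.] 687.0
164 [ 71.  88. 210.  76. 128.] 682.0
168 [ 70.  73.  78.  76. 244.] 669.0
172 [ 73.  74. 245. 255. 239.] 653.0
176 [252. 245. 233. 221. 208.] 643.0
180 [230. 212. 204. 197. 182.] 637.0
184 [194. 188. 178. 166. 156.] 631.0
188 [164. 159. 153. 141. 122.] 625.0
192 [134. 125. 116. 106.  92.] 616.0
196 [105.  96.  87.  79.  76.] 610.0
200 [79. 77. 58. 33. 60.] 601.0
204 [33. 10. -0.  8. 61.] 596.0
208 [ 1.  7.  8. 12. 58.] 582.0
212 [11.  4.  7.  5. 50.] 568.0
216 [12.  3.  2.  6. 33.] 553.0
220 [10.  7.  9.  8. 17.] 540.0
224 [ 9.  7.  7.  6. 10.] 525.0
228 [1. 6. 6. 2. 2.] 512.0
232 [ 6. 11.  4.  4. 72.] 499.0
236 [15. 76. 82. 64.  1.] 477.0
240 [58.  2. -3. -2. -2.] 466.0
244 [ 1. -2.  2. -4.  1.] 457.0
```

View pics/topc.png

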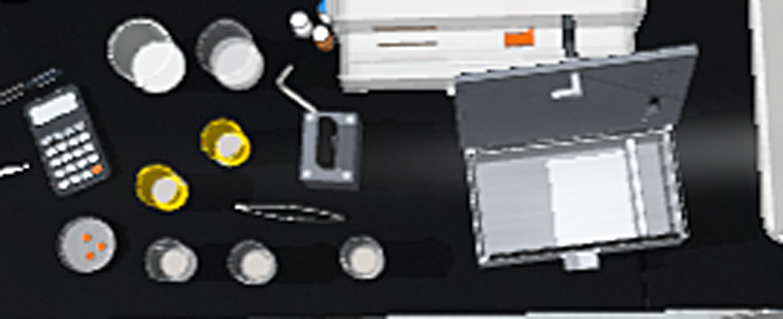

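Run:
```python
from h import *
c=lambda a,z:(pix("top",np.array(a)/2.9+[130,150],z)).round(0)
C=c([(484,265),(688,240),(470,152),(672,127)],74);print(C)
ey=(C[0]-C[1])[:2];print("w",np.hypot(*ey),"yaw",np.arctan2(-ey[0],ey[1]))
print("keeper",c([(582,262)],60),"standtop",c([(303,113),(357,113),(357,180),(303,177)],70),"grip",c([(325,140)],105),
"tweez",c([(235,207),(343,217)],4),"yellow",c([(230,145),(165,190)],22),"petri",c([(88,243)],6), "lidtop",c([(457,80),(697,45)],250))
```

```text
[[ 463.   78.   74.]
 [ 486. -154.   74.]
 [ 593.   90.   74.]
 [ 616. -142.   74.]]
w 233.13729860320507 yaw 0.09881504621107773
keeper [[465. -34.  60.]] standtop [[644. 283.  70.]
 [643. 221.  70.]
 [564. 221.  70.]
 [569. 284.  70.]] grip [[605. 254. 105.]] tweez [[545. 375.   4.]
 [529. 245.   4.]] yellow [[617. 378.  22.]
 [565. 455.  22.]] petri [[505. 551.   6.]] lidtop [[ 638.  101.  250.]
 [ 668. -144.  250.]]
```

```bash
python3 -m handwheel '[0.43,-0.13,-0.17,0,0,-0.95,1,0.43,-0.13,-0.17,0,0,-0.95,1,0.43,-0.13,-0.17,0,0,-0.95,1,0.43,-0.13,-0.17,0,0,-0.95,1,0.43,-0.13,-0.17,0,0,-0.95,1]' 20
cat > g.py <<'E'
# usage: g.py x y z yaw [tilt about world-y-after-yaw]  -> shares from measured pose
import sys
from h import *
a=list(map(float,sys.argv[1:]));o=manip.observe()
rot=R.from_euler("z",a[3])*R.from_euler("x",np.pi)
if len(a)>4: rot=R.from_rotvec([0,a[4],0])*rot
print("t",round(o["time_s"],1),"pos",o["position"].round(1),"op",round(o["opening"],1),"F",o["force"].round(1),"q6",o["joint_pos"][5].round(2),"go",go(o,a[:3],rot.as_rotvec()).tolist())
E
python3 g.py 475 0 330 1.9
```

```text
time_s: 0.6
position: [382.3, -334.0, 312.6]
ee_rot: [2.624, 1.727, 0.001]
force: [0.1, -0.7, -0.4]
opening: 91.6
finger_force: 0.0
t 0.6 pos [ 382.3 -334.   312.6] op 91.6 F [ 0.1 -0.7 -0.4] q6 -0.46 go [0.6868, -0.0942, -0.0348, 0.0007, 0.0001, -0.9372]
```

```bash
python3 -m handwheel '[0.49,-0.07,-0.03,0,0,-0.94,1,0.49,-0.07,-0.03,0,0,-0.94,1,0.49,-0.07,-0.03,0,0,-0.94,1,0.49,-0.07,-0.03,0,0,-0.94,1,0.49,-0.07,-0.03,0,0,-0.94,1]' >/dev/null; python3 g.py 475 150 330 2.6
```

```text
t 1.1 pos [447.3 -95.3 326.7] op 91.9 F [ 0.7  0.6 -0.6] q6 -0.71 go [0.4461, 0.2116, -0.0066, -0.0001, -0.0004, -0.8897]
```

```bash
python3 -m handwheel '[0.44,0.21,0,0,0,-0.89,1,0.44,0.21,0,0,0,-0.89,1,0.44,0.21,0,0,0,-0.89,1,0.44,0.21,0,0,0,-0.89,1,0.44,0.21,0,0,0,-0.89,1]' >/dev/null; python3 g.py 500 300 330 3.24
```

```text
t 1.6 pos [476.3 147.  326.4] op 91.9 F [ 1.  -0.9  1.3] q6 -0.88 go [0.1171, 0.2868, -0.0071, -0.0002, -0.0006, -0.8142]
```

```bash
python3 -m handwheel '[0.12,0.29,0,0,0,-0.81,1,0.12,0.29,0,0,0,-0.81,1,0.12,0.29,0,0,0,-0.81,1,0.12,0.29,0,0,0,-0.81,1,0.12,0.29,0,0,0,-0.81,1]' >/dev/null
cat > w.py <<'E'
import sys
from h import *
o=manip.observe();p,d=manip.read_camera("wrist");n=sys.argv[1]
cv2.imwrite(f"pics/{n}.png",p[:,:,::-1]);np.savez(n+".npz",p=p,d=d,position=o["position"],ee_rot=o["ee_rot"])
print(o["position"].round(1),o["ee_rot"].round(3))
E
python3 w.py w1
```

```text
[500.5 301.7 325.2] [ 1.520e-01 -3.136e+00  1.000e-03]
```

View pics/w1.png

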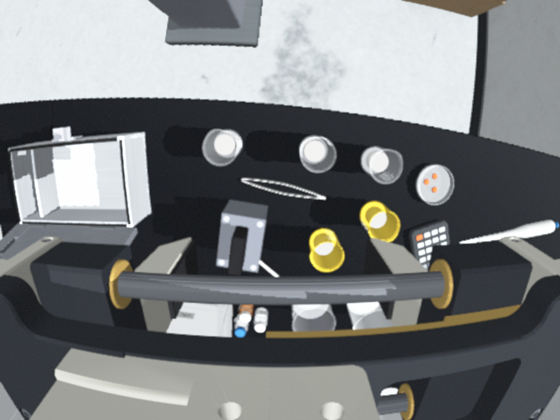

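```bash
cat > slug.py <<'E'
import sys
from h import *
f=np.load(sys.argv[1]+".npz");p=f["p"];o=dict(position=f["position"],ee_rot=f["ee_rot"])
for a in sys.argv[2:]:
    u,v=map(float,a.split(","));r=30;u0,v0=max(int(u-r),0),max(int(v-r),0)
    c=p[v0:v0+2*r,u0:u0+2*r];hs=cv2.cvtColor(c,cv2.COLOR_RGB2HSV)
    m=((c.min(2)>200)&(hs[:,:,1]<40)).astype(np.uint8);m=cv2.morphologyEx(m,cv2.MORPH_OPEN,np.ones((3,3)))
    n,l,s,ce=cv2.connectedComponentsWithStats(m)
    k=max(range(1,n),key=lambda k:s[k,4]);ct=max(cv2.findContours((l==k).astype(np.uint8),0,2)[0],key=cv2.contourArea)
    e=cv2.minEnclosingCircle(ct);uv=np.array([e[0][0]+u0,e[0][1]+v0])
    B=wpix([uv,uv+[e[1],0]],o,22);print(uv.round(1),"r px",round(e[1],1),"world",B[0].round(1),"r mm",np.linalg.norm(B[1]-B[0]).round(1))
E
python3 slug.py w1 225,147 317,150 379,162
python3 - <<'E'
from h import *
f=np.load("w1.npz");o=dict(position=f["position"],ee_rot=f["ee_rot"])
print("case",wpix([(143,134),(12,150),(150,218),(20,222)],o,74).round(0))
print("stand",wpix([(225,203),(268,207),(262,270),(216,266)],o,70).round(0))
print("depth",f["d"][235,255],f["d"][210,240])
cv2.imwrite("pics/w1c.png",cv2.resize(f["p"][115:295,5:275][:,:,::-1],None,fx=2.9,fy=2.9,interpolation=cv2.INTER_CUBIC))
E
```

```text
[227.6 143. ] r px 13.7 world [471.7 220.9  22. ] r mm 19.8
[312.1 149.8] r px 13.1 world [470.2 341.7  22. ] r mm 18.9
[374.9 160.2] r px 13.0 world [474.4 436.1  22. ] r mm 20.4
case [[ 461.  112.   74.]
 [ 491. -144.   74.]
 [ 578.  123.   74.]
 [ 615. -141.   74.]]
stand [[547. 230.  70.]
 [547. 288.  70.]
 [640. 287.  70.]
 [642. 221.  70.]]
depth 440.48737 458.64944
```

View pics/w1c.png

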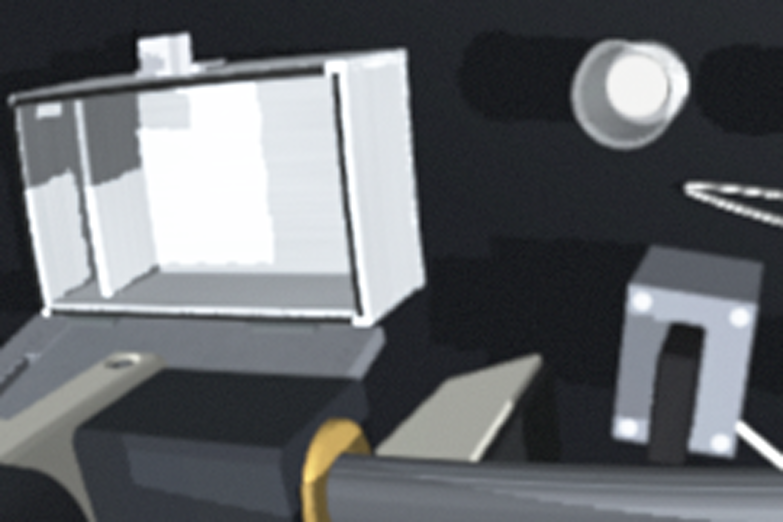

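```bash
python3 - <<'E'
from h import *
f=np.load("w1.npz");o=dict(position=f["position"],ee_rot=f["ee_rot"])
c=lambda a,z:wpix(np.array(a)/2.9+[5,115],o,z).round(0)
print("case",c([(345,62),(12,100),(373,322),(45,318)],74))
print("keeper",c([(165,40)],70))
print("stand",c([(632,283),(760,298),(738,455),(612,438)],70),"beak",c([(637,85)],22),c([(620,93)],62))
E
python3 g.py 471 222 130 3.24
```

```text
case [[ 466.   83.   74.]
 [ 490. -152.   74.]
 [ 593.   97.   74.]
 [ 620. -140.   74.]]
keeper [[457. -31.  70.]]
stand [[560. 228.  70.]
 [562. 288.  70.]
 [644. 284.  70.]
 [642. 221.  70.]] beak [[474. 217.  22.]] [[474. 216.  62.]]
t 2.1 pos [500.6 300.7 325.5] op 91.7 F [-0.2 -0.1 -0. ] q6 -1.26 go [0.073, -0.1509, 0.3913, -0.0009, -0.0023, -0.0047]
```

```bash
python3 -m handwheel '[0.069,-0.162,0.39,0,0,0,1,0.069,-0.162,0.39,0,0,0,1,0.069,-0.162,0.39,0,0,0,1,0.069,-0.162,0.39,0,0,0,1,0.069,-0.162,0.39,0,0,0,1]' >/dev/null; python3 w.py w2; python3 g.py 474 216.5 26 3.24
```

```text
[469.9 213.  127. ] [ 0.135 -3.129  0.004]
t 2.7 pos [470.3 213.1 127. ] op 91.8 F [ 0.  -0.2 -1. ] q6 -1.38 go [-0.0099, 0.0067, 0.2019, -0.0029, -0.0119, -0.0158]
```

View pics/w2.png

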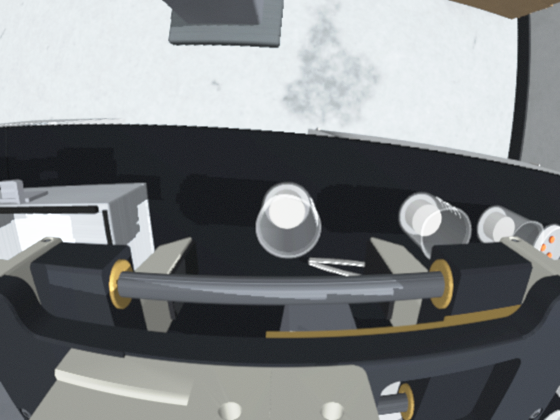

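Run:
```python
from h import *
f=np.load("w2.npz");o=dict(position=f["position"],ee_rot=f["ee_rot"])
print(wpix([(288,211)],o,22),wpix([(257,225),(320,229),(288,257)],o,62),wpix([(424,207)],o,8),wpix([(500,228)],o,22))
```

```text
[[473.32849564 217.98521422  22.        ]] [[474.1867784  194.73948842  62.        ]
 [473.28757536 240.8469164   62.        ]
 [497.58992532 219.58208602  62.        ]] [[462.56473304 346.98020636   8.        ]] [[473.28545314 435.87521205  22.        ]]
```

```bash
python3 -m handwheel '[-0.007,0.008,0.1,0,0,-0.01,1,-0.007,0.008,0.2,0,0,-0.01,1,-0.007,0.008,0.2,0,0,-0.01,1,-0.007,0.008,0.2,0,0,-0.01,1,-0.007,0.008,0.2,0,0,-0.01,0]' 20 >/dev/null; python3 -m handwheel '[0,0,0,0,0,0,0,0,0,0,0,0,0,0,0,0,0,0,0,0,0,0,0,0,0,0,0,0,0,0,0,0,0,0,0]' ;python3 g.py 474 216.5 140 3.24
```

```text
time_s: 3.7
position: [477.0, 220.1, 31.9]
ee_rot: [-0.152, 3.138, -0.0]
force: [0.4, -0.1, 0.1]
opening: 48.5
finger_force: 0.3
t 3.7 pos [477.  220.1  31.9] op 48.5 F [ 0.4 -0.1  0.1] q6 -1.38 go [0.0065, -0.0066, -0.2162, -0.0001, 0.0004, -0.0023]
```

```bash
python3 -m handwheel '[0,0,0,0,0,0,0,0,0,0,0,0,0,0,0,0,0,0,0,0,0,0,0,0,0,-0.1,0,0,0,0,0,-0.24,0,0,0]' ; python3 -m handwheel '[0,0,-0.1,0,0,0,0,0,0,-0.1,0,0,0,0,0,0,-0.1,0,0,0,0,0,0,-0.1,0,0,0,0,0,0,-0.1,0,0,0,0]' |grep -E "opening|finger"; python3 g.py 549 -67 160 3.24
```

```text
time_s: 4.2
position: [475.9, 221.2, 32.4]
ee_rot: [-0.157, 3.107, 0.182]
force: [-1.6, -3.4, 4.3]
opening: 46.7
finger_force: 20.0
opening: 46.6
finger_force: 20.0
t 4.7 pos [474.6 213.8  79.8] op 46.6 F [ 0.2  0.8 -1.7] q6 -1.56 go [-0.0986, -0.551, -0.2235, 0.1481, 0.0307, -0.0022]
```

```bash
python3 -m handwheel '[0,0,-0.16,0.148,0.031,0,0,0,0,-0.16,0.148,0.031,0,0,0,0,-0.16,0.148,0.031,0,0,0,0,0,-0.16,0.148,0.031,0,0,0,0,-0.16,0.148,0.031,0,0,0]' ; python3 w.py w3;  python3 g.py 547 -47 160 3.24
```

```text
[474.6 213.8  79.8] [-0.151  3.114  0.183]
t 4.8 pos [474.7 213.8  79.9] op 46.5 F [-1.  -0.3 -1.7] q6 -1.56 go [-0.0982, -0.5111, -0.2187, 0.1481, 0.031, -0.0023]invalid input
```

View pics/w3.png

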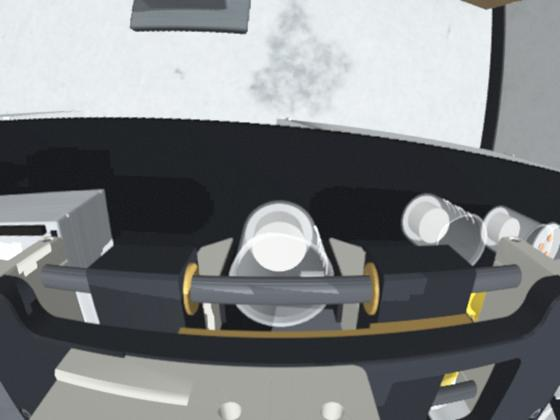

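```bash
python3 -m handwheel '[0,0,-0.16,0.148,0.031,0,0, 0,0,-0.16,0.148,0.031,0,0, 0,0,-0.16,0.148,0.031,0,0, 0,0,-0.16,0.148,0.031,0,0, 0,0,-0.16,0.148,0.031,0,0]' |head -3; python3 w.py w3
python3 - <<'E'
from h import *
f=np.load("w3.npz");p=f["p"];c=p[180:330,195:365]
cv2.imwrite("pics/w3c.png",cv2.resize(c[:,:,::-1],None,fx=3,fy=3))
E
python3 g.py 547 -47 160 3.24
```

```text
time_s: 5.25
position: [473.2, 204.0, 158.5]
ee_rot: [0.151, -3.136, -0.0]
[473.2 204.  158.5] [ 0.151 -3.136 -0.   ]
t 5.3 pos [473.2 203.9 158.5] op 46.7 F [ 0.5 -1.1 -0.6] q6 -1.41 go [-0.0988, -0.5136, -0.0032, -0.0, -0.0022, -0.0032]
```

View pics/w3c.png

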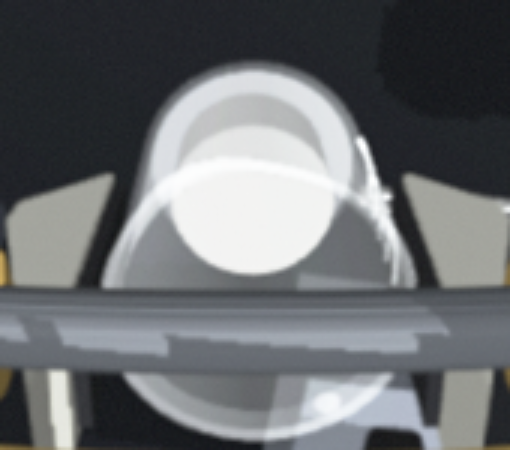

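Run:
```python
from h import *
f=np.load("w3.npz");o=dict(position=f["position"],ee_rot=f["ee_rot"])
s=wpix([(195+253/3,180+200/3),(195+171/3,180+200/3),(195+335/3,180+200/3),(195+253/3,180+125/3),(195+253/3,180+273/3)],o,148.5)-o["position"]
r=wpix(np.array([(103,280),(415,280),(260,160),(260,437)])/3+[195,180],o,188.5)-o["position"]
print(s.round(1),r.round(1),s[1:].mean(0),(r[0]+r[1])/2,(r[2]+r[3])/2)
```

```text
[[ -3.1  -2.1 -10. ]
 [ -1.5 -17.4 -10. ]
 [ -4.5  13.2 -10. ]
 [-17.8  -3.5 -10. ]
 [ 12.2  -0.7 -10. ]] [[ -4.9 -24.5  30. ]
 [ -9.4  21.7  30. ]
 [-26.3  -3.1  30. ]
 [ 21.5   1.6  30. ]] [ -2.90146101  -2.10625114 -10.03856677] [-7.10660421 -1.37734297 29.96143323] [-2.39945384 -0.76519689 29.96143323]
```

```bash
python3 -m handwheel '[-0.102,-0.51,0,0,0,0,0, -0.102,-0.51,0,0,0,0,0, -0.102,-0.51,0,0,0,0,0, -0.102,-0.51,0,0,0,0,0, -0.102,-0.51,0,0,0,0,0]' >/dev/null; python3 -m handwheel '[0,0,0.08,0,0,0,0, 0,0,0.08,0,0,0,0, 0,0,0.08,0,0,0,0, 0,0,0.08,0,0,0,0, 0,0,0.08,0,0,0,0]'; python3 w.py w4;  python3 g.py 549 -45 40 3.24
```

```text
time_s: 6.3
position: [547.3, -34.2, 121.5]
ee_rot: [-0.153, 3.134, 0.0]
force: [0.2, 0.4, -0.3]
opening: 46.8
finger_force: 20.0
[547.3 -34.2 121.5] [-0.153  3.134  0.   ]
t 6.3 pos [547.3 -34.3 121.5] op 46.6 F [ 1.2 -0.5 -1. ] q6 -1.87 go [-0.0008, -0.0216, 0.1629, -0.0002, 0.0048, -0.0011]
```

View pics/w4.png

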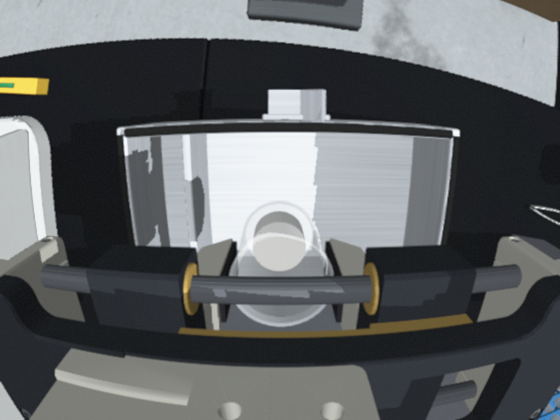

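Run:
```python
from h import *
f=np.load("w4.npz");o=dict(position=f["position"],ee_rot=f["ee_rot"])
print(wpix([(118,130),(460,131)],o,76).round(1),"keeper",wpix([(268,90),(326,90)],o,70).round(1),"div top front",wpix([(183,135),(207,135)],o,66).round(1))
```

```text
[[ 488.6 -151.5   76. ]
 [ 465.4   80.4   76. ]] keeper [[457.5 -52.2  70. ]
 [453.5 -15.7  70. ]] div top front [[ 490.9 -106.8   66. ]
 [ 489.9  -90.1   66. ]]
```

```bash
python3 -m handwheel '[-0.005,-0.021,0,0,0,0,0, -0.005,-0.021,0.08,0,0,0,0, -0.005,-0.021,0.14,0,0,0,0, -0.005,-0.021,0.155,0,0,0,0, -0.005,-0.021,0.155,0,0,0,0]' >/dev/null; python3 -m handwheel '[0,0,0.004,0,0,0,0, 0,0,0.008,0,0,0,0, 0,0,0.01,0,0,0,0, 0,0,0.01,0,0,0,0, 0,0,0.01,0,0,0,0]'; python3 g.py 549 -45 38 3.24
```

```text
time_s: 7.35
position: [550.5, -45.2, 38.1]
ee_rot: [-0.151, 3.136, 0.0]
force: [-0.1, 0.7, -0.6]
opening: 46.6
finger_force: 20.0
t 7.3 pos [550.5 -45.2  38.1] op 46.6 F [-0.1  0.7 -0.6] q6 -1.89 go [0.003, 0.0008, 0.0002, 0.0002, 0.003, -0.0028]
```

```bash
python3 -m handwheel '[0,0,0.003,0,0,0,0, 0,0,0.003,0,0,0,0, 0,0,0.003,0,0,0,0.62, 0,0,0.003,0,0,0,0.62, 0,0,0.003,0,0,0,0.62]'; python3 -m handwheel '[0,0,0.003,0,0,0,0.62, 0,0,0,0,0,0,0.62, 0,0,-0.1,0,0,0,0.62, 0,0,-0.2,0,0,0,0.62, 0,0,-0.25,0,0,0,0.62]' ;python3 -m handwheel '[0,0.3,-0.1,0,0,0,0.9, 0,0.3,-0.1,0,0,0,0.9, 0,0.3,-0.1,0,0,0,0.9, 0,0.3,-0.1,0,0,0,0.9, 0,0.3,-0.1,0,0,0,0.9]'; python3 w.py w5; python3 g.py 474 338 200 3.24
```

```text
time_s: 7.85
position: [550.3, -45.2, 36.1]
ee_rot: [-0.151, 3.136, 0.001]
force: [0.1, -0.3, -0.2]
opening: 56.2
finger_force: 0.0
time_s: 8.35
position: [551.6, -45.6, 165.4]
ee_rot: [-0.151, 3.131, -0.002]
force: [0.5, -0.4, -1.2]
opening: 57.0
finger_force: 0.0
time_s: 8.85
position: [535.6, 105.4, 211.8]
ee_rot: [-0.156, 3.135, 0.001]
force: [0.5, -0.7, -0.9]
opening: 82.3
finger_force: 0.0
[535.6 105.4 211.8] [-1.560e-01  3.135e+00  1.000e-03]
t 8.9 pos [535.5 104.  211.1] op 82.3 F [0.2 0.2 0.7] q6 -1.62 go [0.0769, 0.4777, 0.022, -0.0002, 0.0021, -0.001]
```

View pics/w5.png

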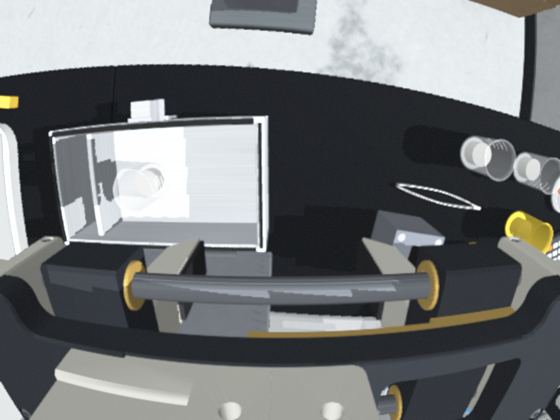

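```bash
python3 slug.py w2 288,211; python3 -c "
import numpy as np
p=np.load('w2.npz')['p'];print(p[211,255:325:3].tolist());print(p[180:262:4,288].min(1))"; python3 g.py 473 342 130 3.24
```

```text
[286.  206.5] r px 23.3 world [469.5 216.   22. ] r mm 19.6
[[25, 26, 31], [28, 33, 34], [199, 203, 205], [190, 195, 198], [184, 187, 192], [241, 242, 240], [243, 244, 243], [244, 243, 242], [243, 244, 243], [243, 243, 243], [244, 244, 243], [243, 243, 243], [243, 243, 243], [243, 244, 243], [243, 244, 243], [243, 244, 243], [242, 243, 242], [188, 190, 196], [126, 129, 133], [159, 163, 166], [255, 255, 255], [32, 34, 37], [23, 25, 28], [26, 27, 31]]
[ 35 172 212 183 248 243 242 242 243 242 242 243 196 107 105 106 105 103
 120 171  33]
t 8.9 pos [535.5 104.  211.1] op 82.3 F [0.2 0.2 0.7] q6 -1.62 go [0.0783, 0.4859, 0.162, -0.0002, 0.0021, -0.001]
```

```bash
sed -i 's/c.min(2)>200/c.min(2)>232/; s/np.ones((3,3))/cv2.getStructuringElement(2,(9,9))/' slug.py; python3 slug.py w2 288,211
python3 -m handwheel '[0.078,0.486,0.16,0,0,0,1, 0.078,0.486,0.16,0,0,0,1, 0.078,0.486,0.16,0,0,0,1, 0.078,0.486,0.16,0,0,0,1, 0.078,0.486,0.16,0,0,0,1]' >/dev/null;python3 -m handwheel '[0,0.01,0,0,0,0,1, 0,0.01,0,0,0,0,1, 0,0.01,0,0,0,0,1, 0,0.01,0,0,0,0,1, 0,0.01,0,0,0,0,1]' >/dev/null; python3 w.py w6; python3 slug.py w6 288,211;  python3 g.py 473 342 130 3.24
```

```text
[285.5 209. ] r px 19.0 world [471.7 215.7  22. ] r mm 16.1
[476.2 337.6 134.5] [-1.470e-01  3.136e+00  1.000e-03]
[291.2 196.5] r px 17.5 world [469.9 344.9  22. ] r mm 15.1
t 9.9 pos [476.  337.9 134.5] op 91.4 F [ 0.  -0.6  0.1] q6 -1.18 go [0.0053, 0.0088, 0.009, 0.0007, 0.0031, -0.0055]
```

```bash
python3 -m handwheel '[0.008,0.016,0.08,0,0,0,1, 0.008,0.016,0.16,0,0,0,1, 0.008,0.016,0.205,0,0,0,1, 0.008,0.016,0.205,0,0,0,0, 0.008,0.016,0.205,0,0,0,0]' >/dev/null; python3 -m handwheel '[0,0,0,0,0,0,0, 0,0,0,0,0,0,0, 0,0,0,0,0,0,0, 0,0,0,0,0,0,0, 0,0,0,0,0,0,0]';python3 -m handwheel '[0,0,0,0,0,0,0, 0,0,0,0,0,0,0, 0,0,-0.1,0,0,0,0, 0,0,-0.2,0,0,0,0, 0,0,-0.26,0,0,0,0]'; python3 w.py w7; python3 g.py 550 50 160 3.24
```

```text
time_s: 10.95
position: [471.0, 347.0, 32.2]
ee_rot: [-0.151, 3.135, 0.002]
force: [-0.8, 1.8, 3.2]
opening: 46.8
finger_force: 20.0
time_s: 11.45
position: [471.2, 347.0, 164.8]
ee_rot: [-0.151, 3.133, 0.003]
force: [0.3, -0.5, -0.5]
opening: 46.7
finger_force: 20.0
[471.2 347.  164.8] [-1.510e-01  3.133e+00  3.000e-03]
t 11.5 pos [472.9 348.  169.1] op 46.8 F [1.7 0.3 3.6] q6 -1.16 go [-0.0959, -0.6082, 0.0166, 0.0056, 0.0143, -0.0027]
```

```bash
python3 -m handwheel '[-0.08,-0.48,0,0,0,0,0, -0.08,-0.48,0,0,0,0,0, -0.08,-0.48,0,0,0,0,0, -0.08,-0.48,0,0,0,0,0, -0.08,-0.48,0,0,0,0,0]' >/dev/null; python3 -m handwheel '[-0.03,-0.163,0,0,0,0,0, -0.03,-0.163,0,0,0,0,0, -0.03,-0.163,0,0,0,0,0, -0.03,-0.163,0,0,0,0,0, -0.03,-0.163,0,0,0,0,0]' >/dev/null; python3 g.py 559 33.5 40 3.24
```

```text
t 12.5 pos [555.5  32.8 161. ] op 46.7 F [-0.4 -0.6 -0.7] q6 -1.75 go [-0.0071, 0.0005, 0.242, 0.0012, 0.0006, -0.002]
```

```bash
python3 -m handwheel '[-0.006,0,0.08,0,0,0,0, -0.006,0,0.16,0,0,0,0, -0.006,0,0.22,0,0,0,0, -0.006,0,0.23,0,0,0,0, -0.006,0,0.235,0,0,0,0]' >/dev/null; python3 -m handwheel '[0,0,0.004,0,0,0,0, 0,0,0.008,0,0,0,0, 0,0,0.01,0,0,0,0, 0,0,0.01,0,0,0,0, 0,0,0.01,0,0,0,0]'; python3 g.py 559 33.5 38 3.24
```

```text
time_s: 13.5
position: [559.5, 32.2, 39.5]
ee_rot: [-0.151, 3.135, 0.001]
force: [0.5, 0.2, -0.7]
opening: 46.6
finger_force: 20.0
t 13.5 pos [559.5  32.2  39.5] op 46.6 F [ 0.5  0.2 -0.7] q6 -1.75 go [0.0008, 0.0027, 0.0029, 0.0004, 0.0032, -0.0031]
```

Then release, rise, and go to beaker 3 (about 474,436).

```bash
python3 -m handwheel '[0,0,0.004,0,0,0,0, 0,0,0.006,0,0,0,0, 0,0,0.006,0,0,0,0.62, 0,0,0.006,0,0,0,0.62, 0,0,0.006,0,0,0,0.62]'; python3 -m handwheel '[0,0,0.006,0,0,0,0.62, 0,0,0,0,0,0,0.62, 0,0,-0.1,0,0,0,0.62, 0,0,-0.2,0,0,0,0.62, 0,0,-0.25,0,0,0,0.62]'|grep pos ;python3 -m handwheel '[0.09,0.48,-0.04,0,0,0,0.9, 0.09,0.48,-0.04,0,0,0,0.9, 0.09,0.48,-0.04,0,0,0,0.9, 0.09,0.48,-0.04,0,0,0,0.9, 0.09,0.48,-0.04,0,0,0,0.9]'; python3 w.py w8; python3 g.py 473 436 135 3.24
```

```text
time_s: 14.0
position: [559.3, 32.2, 35.9]
ee_rot: [-0.151, 3.136, 0.001]
force: [-0.4, 0.4, 0.2]
opening: 56.9
finger_force: 0.0
position: [560.6, 32.1, 165.2]
time_s: 15.0
position: [490.2, 268.8, 181.4]
ee_rot: [-0.151, 3.136, 0.001]
force: [1.0, -0.3, -0.0]
opening: 82.3
finger_force: 0.0
[490.2 268.8 181.4] [-1.510e-01  3.136e+00  1.000e-03]
t 15.1 pos [488.2 274.7 182. ] op 82.3 F [-3.   3.7 -0.3] q6 -1.3 go [-0.0018, 0.3237, 0.0955, 0.0058, 0.0027, 0.002]
```

```bash
python3 -m handwheel '[-0.002,0.32,0.09,0,0,0,1, -0.002,0.32,0.09,0,0,0,1, -0.002,0.32,0.09,0,0,0,1, -0.002,0.32,0.09,0,0,0,1, -0.002,0.32,0.09,0,0,0,1]' >/dev/null;python3 -m handwheel '[0,0,0,0,0,0,1, 0,0,0,0,0,0,1, 0,0,0,0,0,0,1, 0,0,0,0,0,0,1, 0,0,0,0,0,0,1]' >/dev/null; python3 w.py w9; python3 slug.py w9 288,205;  python3 g.py 474 436 32 3.24
```

```text
[477.3 425.5 136.5] [-1.490e-01  3.136e+00  1.000e-03]
[301.  201.4] r px 16.9 world [475.1 441.9  22. ] r mm 14.8
t 16.1 pos [477.2 425.7 136.4] op 91.7 F [-0.  -0.1 -0.2] q6 -1.06 go [0.0049, 0.021, 0.2088, 0.0008, 0.0027, -0.0039]
```

```bash
python3 -m handwheel '[0,0.033,0.04,0,0,0,1, 0,0.033,0.12,0,0,0,1, 0,0.033,0.209,0,0,0,1, 0,0.033,0.209,0,0,0,0, 0,0.033,0.209,0,0,0,0]' >/dev/null; python3 -m handwheel '[0,0,0,0,0,0,0, 0,0,0,0,0,0,0, 0,0,0,0,0,0,0, 0,0,0,0,0,0,0, 0,0,0,0,0,0,0]';python3 -m handwheel '[0,0,0,0,0,0,0, 0,0,0,0,0,0,0, 0,0,-0.1,0,0,0,0, 0,0,-0.2,0,0,0,0, 0,0,-0.26,0,0,0,0]'; python3 g.py 513 21 165 3.24
```

```text
time_s: 17.1
position: [475.9, 442.8, 32.7]
ee_rot: [-0.151, 3.135, 0.002]
force: [-0.8, -0.6, 4.9]
opening: 46.3
finger_force: 20.0
time_s: 17.6
position: [476.1, 443.2, 165.5]
ee_rot: [-0.151, 3.133, 0.005]
force: [0.6, 0.2, -0.7]
opening: 46.3
finger_force: 20.0
t 17.6 pos [476.1 443.2 165.5] op 46.3 F [ 0.6  0.2 -0.7] q6 -1.03 go [0.0077, -0.8476, -0.0014, 0.0035, 0.007, -0.0029]
```

```bash
python3 -m handwheel '[0.01,-0.43,0,0,0,0,0, 0.01,-0.43,0,0,0,0,0, 0.01,-0.43,0,0,0,0,0, 0.01,-0.43,0,0,0,0,0, 0.01,-0.43,0,0,0,0,0]' >/dev/null; python3 -m handwheel '[0.01,-0.43,0,0,0,0,0, 0.01,-0.43,0,0,0,0,0, 0.01,-0.43,0,0,0,0,0, 0.01,-0.43,0,0,0,0,0, 0.01,-0.43,0,0,0,0,0]' >/dev/null; python3 -m handwheel '[0,0,0.04,0,0,0,0, 0,0,0.04,0,0,0,0, 0,0,0.04,0,0,0,0, 0,0,0.04,0,0,0,0, 0,0,0.04,0,0,0,0]' >/dev/null; python3 w.py w10;python3 g.py 508.7 13.5 40 3.24
```

```text
[507.   14.3 142.1] [-1.530e-01  3.135e+00  1.000e-03]
t 19.1 pos [507.   14.2 142. ] op 46.3 F [-0.1 -0.2 -1.4] q6 -1.79 go [-0.0028, -0.0017, 0.2039, 0.0003, 0.0035, -0.0015]
```

View pics/w10.png

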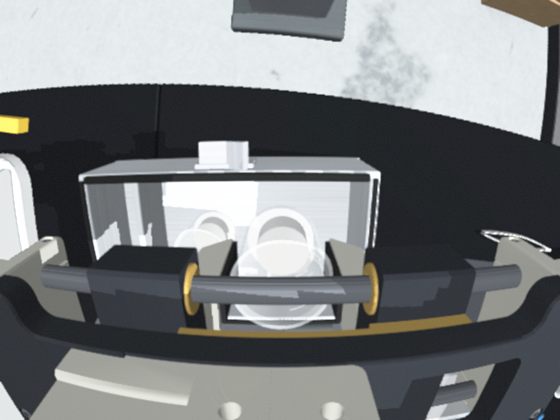

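Run:
```python
from h import *
f=np.load("w10.npz");o=dict(position=f["position"],ee_rot=f["ee_rot"])
print("base front",wpix([(212,211)],o,8).round(1),"rim front",wpix([(205,229)],o,68).round(1),"rim left",wpix([(175,245)],o,68).round(1),"front",wpix([(84,178),(379,172)],o,74).round(1))
f=np.load("w8.npz");p=f["p"]
print(wpix([(140,184)],dict(np.load("w5.npz")),28))
```

```text
base front [[527.7 -50.8   8. ]] rim front [[523.1 -44.1  68. ]] rim left [[539.7 -68.9  68. ]] front [[ 489.4 -148.    74. ]
 [ 464.6   80.6   74. ]]
[[549.44353511 -56.69608252  28.        ]]
```

```bash
python3 -m handwheel '[-0.003,0,0.08,0,0,0,0, -0.003,0,0.14,0,0,0,0, -0.003,0,0.19,0,0,0,0, -0.003,0,0.2,0,0,0,0, -0.003,0,0.2,0,0,0,0]' >/dev/null; python3 -m handwheel '[0,0,0.003,0,0,0,0, 0,0,0.006,0,0,0,0, 0,0,0.008,0,0,0,0, 0,0,0.008,0,0,0,0, 0,0,0.008,0,0,0,0]'; python3 g.py 508 14 38 3.24
```

```text
time_s: 20.15
position: [509.1, 13.7, 38.6]
ee_rot: [-0.151, 3.134, 0.0]
force: [-1.7, 0.7, 6.9]
opening: 46.4
finger_force: 20.0
t 20.1 pos [509.1  13.7  38.6] op 46.4 F [-1.7  0.7  6.9] q6 -1.79 go [0.0021, 0.0008, 0.0013, -0.0001, 0.0051, -0.003]
```

```bash
python3 -m handwheel '[0,0,-0.001,0,0,0,0.62, 0,0,-0.001,0,0,0,0.62, 0,0,-0.001,0,0,0,0.62, 0,0,-0.001,0,0,0,0.62, 0,0,-0.001,0,0,0,0.62]'|grep open; python3 -m handwheel '[0,0,0,0,0,0,0.62, 0,0,-0.1,0,0,0,0.62, 0,0,-0.2,0,0,0,0.62, 0,0,-0.3,0,0,0,0.62, 0,0,-0.4,0,0,0,0.62]'|grep pos ;python3 -m handwheel '[0.1,0,-0.3,0,0,0,0.5, 0.1,0,-0.3,0,0,0,0.5, 0.1,0,-0.3,0,0,0,0.5, 0.1,0,-0.3,0,0,0,0.5, 0.1,0,-0.3,0,0,0,0.5]'|grep pos
python3 - <<'E'
from h import *
W={}
for n in("top","scene"):
    p,d=manip.read_camera(n);np.savez(n+"1.npz",p=p,d=d)
p=np.load("top1.npz")["p"];s=np.load("scene1.npz")["p"]
a=cv2.resize(p[140:260,210:400],None,fx=2.1,fy=2.1,interpolation=cv2.INTER_CUBIC)
b=cv2.resize(s[130:300,220:380],None,fx=2.4,fy=2.4,interpolation=cv2.INTER_CUBIC)
print(a.shape,b.shape)
o=np.zeros((410,790,3),np.uint8);o[:252,:399]=a;o[:408,400:784]=b
cv2.imwrite("pics/m1.png",o[:,:,::-1])
E
```

```text
opening: 57.1
position: [507.5, 13.7, 239.9]
position: [458.1, 8.7, 389.3]
(252, 399, 3) (408, 384, 3)
```

View pics/m1.png

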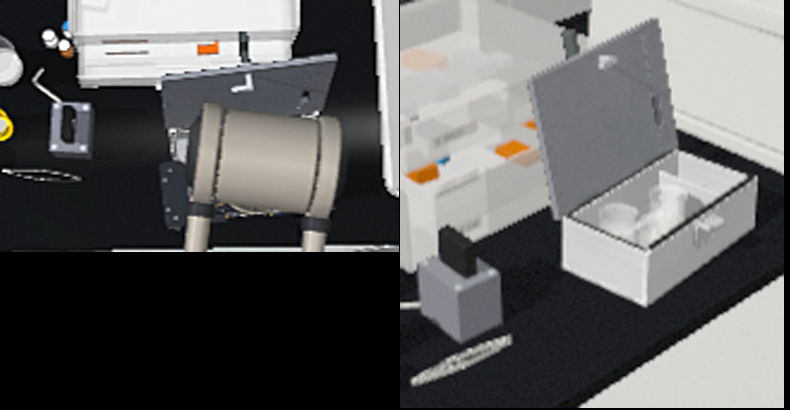

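```bash
python3 - <<'E'
from h import *
f=np.load("top0.npz");d=f["d"];i=manip.camera_info("top")
vv,uu=np.mgrid[0:420,0:560];P=np.c_[(uu.ravel()-i["mtx"][0,2])/i["mtx"][0,0]*d.ravel(),(vv.ravel()-i["mtx"][1,2])/i["mtx"][1,1]*d.ravel(),d.ravel()]
W=(P@i["T"][:3,:3].T+i["T"][:3,3]).reshape(420,560,3)
L=(W-[548.6,-29,0])@np.array([[.995,-.1,0],[.1,.995,0],[0,0,1]])  # case coords
Q=L[178:198,292:362].reshape(-1,3);Q=Q[(Q[:,2]>95)&(Q[:,2]<240)&(abs(Q[:,1])<115)]
A=np.polyfit(Q[:,2],Q[:,0],1);r=Q[:,0]-np.polyval(A,Q[:,2]);k=abs(r)<8;A=np.polyfit(Q[k,2],Q[k,0],1)
print("lid x at z76",np.polyval(A,76),"slope",A[0],"angle",np.pi/2+np.arctan(A[0]),"n",k.sum(),"top z",np.percentile(L[165:185,295:360,2][L[165:185,295:360,2]<262],99))
# things behind the lid
B=L[60:190,225:400].reshape(-1,3)
for y in range(-170,150,40):
    m=(abs(B[:,1]-y)<20)&(B[:,0]>70)&(B[:,0]<190)
    print(y,[(x,int(np.percentile(B[m&(abs(B[:,0]-x)<10)][:,2],95)) if (m&(abs(B[:,0]-x)<10)).any() else None) for x in range(80,200,20)])
E
python3 g.py 650 -95 330 3.24
```

```text
lid x at z76 61.08248959793066 slope 0.2254720592163422 angle 1.7925600364515828 n 1108 top z 252.65045595923576
-170 [(80, 7), (100, 5), (120, 5), (140, 4), (160, 5), (180, 6)]
-130 [(80, 206), (100, 251), (120, None), (140, None), (160, 6), (180, 3)]
-90 [(80, 200), (100, 251), (120, None), (140, 133), (160, 209), (180, 211)]
-50 [(80, 202), (100, 251), (120, None), (140, 78), (160, 204), (180, 214)]
-10 [(80, 242), (100, 251), (120, 245), (140, 262), (160, 255), (180, 212)]
30 [(80, 241), (100, 250), (120, None), (140, 79), (160, 178), (180, 212)]
70 [(80, 202), (100, 251), (120, None), (140, 77), (160, 185), (180, 212)]
110 [(80, 202), (100, 250), (120, 147), (140, 135), (160, 183), (180, 209)]
t 21.8 pos [457.7   8.8 386.2] op 46.1 F [-0.2  0.4 -0.9] q6 -1.82 go [-0.3629, -0.2436, 0.112, 0.0013, -0.0007, -0.003]
```

```bash
cat > l.py <<'E'
# l.py cx cy z yaw_case tilt [..more]: shares to TCP in case coords; tool tilted about case y
import sys
from h import *
O=np.array([548.6,-29,0]);C=R.from_euler("z",.1)
def pose(cx,cy,z,yaw,tilt): return O+C.apply([cx,cy,z]),C*R.from_rotvec([0,tilt,0])*R.from_euler("z",yaw)*R.from_euler("x",np.pi)
def lidpose(th,y,ins=27,t=5,yaw=np.pi/2):
    u=np.array([-np.cos(th),np.sin(th)]);n=np.array([np.sin(th),np.cos(th)])
    q=np.array([60,76])+u*(178-ins)+n*t
    return pose(q[0],y,q[1],yaw,th-np.pi/2)
if __name__=="__main__":
    o=manip.observe();a=sys.argv[1:]
    print("t",round(o["time_s"],1),"pos",o["position"].round(1),"case",C.inv().apply(o["position"]-O).round(1),"op",round(o["opening"],1),"ff",o["finger_force"],"F",o["force"].round(1),"q",o["joint_pos"].round(2))
    if a[0]=="lid":
        for th in a[3:]:
            P,r=lidpose(float(th),float(a[1]),float(a[2]));print(th,P.round(1),go(o,P,r.as_rotvec()).tolist())
    else:
        P,r=pose(*map(float,a));print(P.round(1),go(o,P,r.as_rotvec()).tolist())
E
python3 -m handwheel '[-0.15,-0.1,0,0,0,0.95,0.4, -0.15,-0.1,0,0,0,0.95,0.4, -0.15,-0.1,0,0,0,0.95,0.4, -0.15,-0.1,0,0,0,0.95,0.4, -0.15,-0.1,0,0,0,0.95,0.4]'|grep pos; python3 l.py lid -62 -40 1.79
```

```text
position: [537.6, -34.0, 384.5]
t 22.2 pos [537.6 -34.  384.5] case [-11.4  -3.8 384.5] op 36.3 ff 0.0 F [ 0.4 -0.   0.6] q [-0.21  0.31  1.15  0.    1.69 -1.12]
1.79 [666.5 -79.5 287.7] [-0.2606, 0.0854, 0.1923, 0.2598, 0.1088, 1.0331]
```

```bash
python3 -m handwheel '[-0.24,0.08,0.05,0.24,0.1,0.95,0.4, -0.24,0.08,0.05,0.24,0.1,0.95,0.4, -0.24,0.08,0.05,0.24,0.1,0.95,0.4, -0.24,0.08,0.05,0.24,0.1,0.95,0.4, -0.24,0.08,0.05,0.24,0.1,0.95,0.4]'|grep pos; python3 l.py lid -62 -25 1.79
```

```text
position: [658.0, -74.7, 357.7]
t 22.8 pos [658.  -74.7 357.7] case [104.3 -56.4 357.7] op 36.7 ff 0.0 F [0.3 0.3 0.7] q [-0.2   0.75  0.5  -0.08  2.08 -0.42]
1.79 [663.3 -79.8 273.1] [-0.0134, 0.042, 0.1642, 0.0232, 0.0128, 0.1125]
```

Move to 25 mm before the edge, then look with the wrist camera.

```bash
python3 -m handwheel '[-0.013,0.042,0.16,0.023,0.013,0.11,0.4, -0.013,0.042,0.16,0.023,0.013,0.11,0.4, -0.013,0.042,0.16,0.023,0.013,0.11,0.4, -0.013,0.042,0.16,0.023,0.013,0.11,0.4, -0.013,0.042,0.16,0.023,0.013,0.11,0.4]'|grep pos; python3 w.py w11; python3 l.py lid -62 -25 1.79
python3 - <<'E'
from h import *
import l
f=dict(np.load("w11.npz"));O,C=l.O,l.C
u=np.array([.2174,.976]);n=np.array([.976,-.217])
for t in(0,10):
  for y in(-30,-62,-100):
    q=np.array([60,76])+178*u+n*t;print(t,y,wproj(O+C.apply([q[0],y,q[1]]),f).round(0))
E
```

```text
position: [664.2, -79.4, 282.5]
[664.2 -79.4 282.5] [-2.001 -2.229  0.234]
t 23.3 pos [664.2 -79.4 282.9] case [110.  -61.7 282.9] op 36.9 ff 0.0 F [-0.3 -0.3  0.7] q [-0.2   0.75  0.69 -0.07  1.89 -0.33]
1.79 [663.3 -79.8 273.1] [-0.0006, 0.0021, 0.0197, 0.0165, 0.0048, 0.0095]
0 -30 [[276. 183.]]
0 -62 [[276. 233.]]
0 -100 [[276. 285.]]
10 -30 [[293. 184.]]
10 -62 [[292. 233.]]
10 -100 [[291. 285.]]
```

View pics/w11.png

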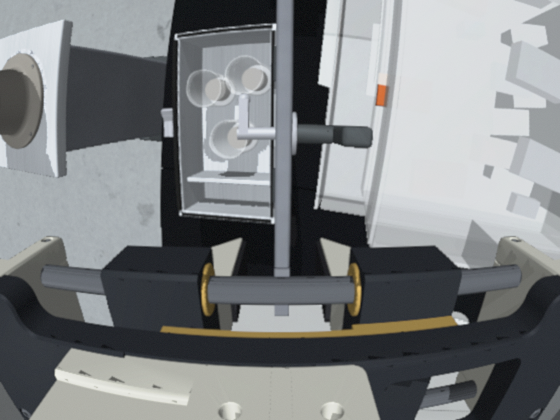

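```bash
python3 l.py lid -62 25 1.79; python3 -m handwheel '[0,0.002,0.06,0.016,0.004,0.01,0.4, 0,0.002,0.115,0.016,0.004,0.01,0.4, 0,0.002,0.117,0.016,0.004,0.01,0.4, 0,0.002,0.117,0.016,0.004,0.01,0, 0,0.002,0.117,0.016,0.004,0.01,0]' 30|grep -E "pos|force"; python3 -m handwheel '[0,0,0,0,0,0,0, 0,0,0,0,0,0,0, 0,0,0,0,0,0,0, 0,0,0,0,0,0,0, 0,0,0,0,0,0,0]'; python3 l.py lid -62 25 1.79 1.65 1.5 1.36 1.22 1.1
```

```text
t 23.3 pos [664.2 -79.4 282.9] case [110.  -61.7 282.9] op 36.9 ff 0.0 F [-0.3 -0.3  0.7] q [-0.2   0.75  0.69 -0.07  1.89 -0.33]
1.79 [652.4 -80.9 224.3] [-0.0002, 0.0008, 0.1197, 0.0165, 0.0048, 0.0095]
position: [653.6, -80.8, 225.8]
force: [-0.1, 0.1, -0.1]
finger_force: 0.0
time_s: 24.3
position: [653.0, -80.8, 224.4]
ee_rot: [-2.003, -2.212, 0.245]
force: [0.8, -0.9, 5.7]
opening: 9.9
finger_force: 30.0
t 24.3 pos [653.  -80.8 224.4] case [ 98.7 -61.9 224.4] op 9.9 ff 30.010796785354614 F [ 0.8 -0.9  5.7] q [-0.21  0.75  0.86 -0.07  1.75 -0.31]
1.79 [652.4 -80.9 224.3] [-0.0001, -0.001, 0.0005, -0.0014, 0.0003, -0.0009]
1.65 [631.5 -83.  228.1] [-0.0001, -0.0438, 0.0022, -0.1796, 0.0004, -0.0009]
1.5 [608.7 -85.3 229. ] [-0.0002, -0.0889, 0.0105, -0.3706, 0.0004, -0.0008]
1.36 [587.5 -87.4 226.7] [-0.0002, -0.1294, 0.0243, -0.5489, 0.0005, -0.0008]
1.22 [566.8 -89.5 221.4] [-0.0002, -0.1676, 0.0437, -0.7271, 0.0006, -0.0008]
1.1 [549.9 -91.2 214.6] [-0.0002, -0.198, 0.0644, -0.8799, 0.0006, -0.0007]
```

Gripped (9.9 mm plate). Swing.

```bash
python3 -m handwheel '[0,-0.0438,0.0022,-0.18,0,0,0, 0,-0.089,0.0105,-0.37,0,0,0, 0,-0.129,0.0243,-0.549,0,0,0, 0,-0.168,0.0437,-0.727,0,0,0, 0,-0.198,0.0644,-0.88,0,0,0]'; python3 l.py lid -62 25 1.1 1.0 0.86 0.72 0.6 0.5 0.4
```

```text
time_s: 24.8
position: [547.7, -91.7, 211.1]
ee_rot: [1.87, 2.06, 0.493]
force: [24.7, 11.2, -35.6]
opening: 10.1
finger_force: 29.8
t 24.8 pos [547.7 -91.7 211.1] case [ -7.2 -62.3 211.1] op 10.1 ff 29.799849092960358 F [ 24.7  11.2 -35.6] q [-0.44  0.2   1.88  0.37  0.69 -0.78]
1.1 [549.9 -91.2 214.6] [0.0006, 0.0072, -0.0042, 0.0009, 0.0037, -0.0038]
1.0 [536.4 -92.5 207.4] [0.0006, -0.0234, -0.0037, -0.1264, 0.0039, -0.0036]
0.86 [518.9 -94.3 195.2] [0.0005, -0.0659, 0.0021, -0.3047, 0.0041, -0.0033]
0.72 [503.3 -95.9 180.6] [0.0004, -0.1071, 0.0138, -0.4829, 0.0044, -0.003]
0.6 [491.7 -97.  166.5] [0.0003, -0.1408, 0.0283, -0.6357, 0.0046, -0.0028]
0.5 [483.3 -97.9 153.7] [0.0003, -0.1674, 0.0434, -0.7631, 0.0047, -0.0026]
0.4 [476.2 -98.6 140.2] [0.0002, -0.1924, 0.0611, -0.8904, 0.0049, -0.0023]
```

```bash
python3 -m handwheel '[0,0,0,0,0,0,0, 0,0,0,0,0,0,0, 0,0,0,0,0,0,0, 0,0,0,0,0,0,0, 0,0,0,0,0,0,0]'; python3 l.py lid -62 25 1.1 1.0 0.9
```

```text
time_s: 25.3
position: [547.4, -88.8, 209.9]
ee_rot: [1.876, 2.072, 0.493]
force: [7.7, 5.7, -17.9]
opening: 9.9
finger_force: 29.7
t 25.3 pos [547.4 -88.8 209.9] case [ -7.2 -59.4 209.9] op 9.9 ff 29.67751443386078 F [  7.7   5.7 -17.9] q [-0.44  0.2   1.87  0.37  0.7  -0.77]
1.1 [549.9 -91.2 214.6] [-0.0051, 0.0082, -0.0064, -0.0116, -0.0073, -0.0029]
1.0 [536.4 -92.5 207.4] [-0.0052, -0.0224, -0.0056, -0.1389, -0.0072, -0.0033]
0.9 [523.8 -93.8 199. ] [-0.0053, -0.0528, -0.0018, -0.2662, -0.007, -0.0037]
```

```bash
python3 -m handwheel '[0,0,0,0,0,0,0.4, 0,0,0,0,0,0,0.4, 0,0,0,0,0,0,0.4, 0,0,-0.06,0,0,0,0.4, 0,0,-0.14,0,0,0,0.4]'; python3 l.py 20 -62 340 1.571 0
```

```text
time_s: 25.8
position: [517.0, -94.0, 275.5]
ee_rot: [1.872, 2.067, 0.492]
force: [1.1, -0.7, 0.6]
opening: 36.7
finger_force: 0.0
t 25.8 pos [517.  -94.  275.5] case [-37.9 -61.5 275.5] op 36.7 ff 0.0 F [ 1.1 -0.7  0.6] q [-0.48  0.08  1.83  0.33  0.87 -0.75]
[574.7 -88.7 340. ] [-0.0006, 0.1614, -0.0632, 0.593, -0.0022, -0.0014]
```

```bash
python3 -m handwheel '[0,0.03,-0.06,0.1,0,0,0.2, 0,0.16,-0.063,0.59,0,0,0, 0,0.16,-0.063,0.59,0,0,0, 0,0.16,-0.063,0.59,0,0,0, 0,0.16,-0.063,0.59,0,0,0]'; python3 l.py 45 -62 240 1.571 0
```

```text
time_s: 26.3
position: [577.0, -88.1, 338.7]
ee_rot: [2.106, 2.33, 0.004]
force: [-0.4, 0.2, -1.0]
opening: 2.5
finger_force: 0.0
t 26.3 pos [577.  -88.1 338.7] case [ 22.4 -61.7 338.7] op 2.5 ff 0.0 F [-0.4  0.2 -1. ] q [-0.28  0.4   1.13  0.    1.61 -0.38]
[599.6 -86.2 240. ] [-0.0009, 0.0447, 0.1974, 0.0031, -0.0012, 0.0012]
```

```bash
python3 -m handwheel '[0,0.045,0,0,0,0,0, 0,0.045,0.1,0,0,0,0, 0,0.045,0.2,0,0,0,0, 0,0.045,0.222,0,0,0,0, 0,0.045,0.222,0,0,0,0]'|grep -E "pos|force"; python3 -m handwheel '[0,-0.02,0,0,0,0,0, 0,-0.04,0,0,0,0,0, 0,-0.06,0,0,0,0,0, 0,-0.08,0.005,0,0,0,0, 0,-0.1,0.01,0,0,0,0]'; python3 l.py 45 -62 240 1.571 0
```

```text
position: [596.4, -86.3, 228.9]
force: [-0.4, 0.2, 0.3]
finger_force: 0.0
time_s: 27.3
position: [548.0, -91.4, 225.9]
ee_rot: [2.104, 2.324, 0.01]
force: [2.0, 0.7, 0.2]
opening: -0.1
finger_force: 0.9
t 27.3 pos [548.  -91.4 225.9] case [ -6.8 -62.1 225.9] op -0.1 ff 0.8918794174678624 F [2.  0.7 0.2] q [-0.3   0.39  1.45  0.    1.29 -0.4 ]
[599.6 -86.2 240. ] [0.0002, 0.1038, -0.0273, 0.0116, 0.001, -0.0013]
```

```bash
python3 -m handwheel '[0,-0.05,0.039,0,0,0,0, 0,-0.086,0.072,0,0,0,0, 0,-0.117,0.11,0,0,0,0, 0,-0.142,0.153,0,0,0,0, 0,-0.161,0.199,0,0,0,0]'; python3 l.py -94 -62 94 1.571 0
python3 - <<'E'
from h import *
import l
p,d=manip.read_camera("scene");i=manip.camera_info("scene");cv2.imwrite("pics/s2.png",p[:,:,::-1])
vv,uu=np.mgrid[0:420,0:560];m=i["mtx"]
P=np.c_[(uu.ravel()-m[0,2])/m[0,0]*d.ravel(),(vv.ravel()-m[1,2])/m[1,1]*d.ravel(),d.ravel()]
W=l.C.inv().apply(P@i["T"][:3,:3].T+i["T"][:3,3]-l.O)
k=(W[:,1]>30)&(W[:,1]<115)&(W[:,0]<55)&(W[:,0]>-130)&(W[:,2]>84)&(W[:,2]<260)
for x in range(-120,60,20):
    q=W[k&(abs(W[:,0]-x)<6)];print(x,len(q),np.percentile(q[:,2],[10,50,90]).round() if len(q)>5 else "")
E
```

```text
time_s: 27.8
position: [468.4, -99.5, 125.6]
ee_rot: [2.104, 2.323, 0.009]
force: [1.6, -0.4, 1.2]
opening: 0.7
finger_force: 0.7
t 27.8 pos [468.4 -99.5 125.6] case [-86.9 -62.2 125.6] op 0.7 ff 0.6812326423823833 F [ 1.6 -0.4  1.2] q [-0.37  0.37  1.8   0.    0.97 -0.47]
[ 461.3 -100.1   94. ] [0.0004, -0.0149, 0.063, 0.0118, 0.002, -0.0014]
-120 0 
-100 49 [126. 128. 129.]
-80 54 [120. 122. 125.]
-60 50 [116. 117. 120.]
-40 44 [110. 112. 114.]
-20 45 [105. 107. 108.]
0 44 [100. 102. 103.]
20 42 [94. 97. 98.]
40 42 [90. 91. 93.]
```

```bash
python3 -m handwheel '[0,-0.008,0.02,0,0,0,0, 0,-0.01,0.04,0,0,0,0, 0,-0.01,0.055,0,0,0,0, 0,-0.01,0.062,0,0,0,0, 0,-0.01,0.066,0,0,0,0]'; python3 -m handwheel '[0,0,0.002,0,0,0,0, 0,0,0.004,0,0,0,0, 0,0,0.004,0,0,0,0, 0,0,0.004,0,0,0,0, 0,0,0.004,0,0,0,0]'
```

```text
time_s: 28.35
position: [463.8, -99.5, 91.0]
ee_rot: [2.106, 2.327, 0.006]
force: [-2.1, -0.7, 8.7]
opening: 0.6
finger_force: 4.4
time_s: 28.85
position: [463.8, -99.5, 90.0]
ee_rot: [2.105, 2.327, 0.007]
force: [-3.4, -0.0, 7.1]
opening: 0.4
finger_force: 3.8
```

```bash
python3 -m handwheel '[0,0,-0.1,0,0,0,0, 0,0,-0.2,0,0,-0.2,0, 0,0,-0.22,0,0,-0.5,0, 0,0,-0.22,0,0,-0.7,0.4, 0,0,-0.22,0,0,-0.9,0.4]'|grep pos; python3 l.py -102 0 200 3.1416 0
```

```text
position: [463.6, -99.6, 200.2]
t 29.4 pos [463.6 -99.6 200.2] case [-91.7 -61.8 200.2] op 11.7 ff 0.0 F [-0.6  0.3  0.3] q [-0.38  0.27  1.71  0.    1.16 -1.08]
[447.1 -39.2 200. ] [0.1133, 0.0534, 0.0002, 0.0039, 0.0088, -1.2287]
```

```bash
python3 -m handwheel '[0.113,0.053,0,0,0,-0.2,0.45, 0.113,0.053,0,0,0,-0.4,0.45, 0.113,0.053,0,0,0,-0.6,0.45, 0.113,0.053,0,0,0,-0.8,0.45, 0.113,0.053,0,0,0,-1,0.45]'|grep pos; python3 -m handwheel '[0,0,0,0,0,-0.2,0.45, 0,0,0,0,0,-0.22,0.45, 0,0,0,0,0,-0.22,0.45, 0,0,0,0,0,-0.22,0.45, 0,0,0,0,0,-0.22,0.45]'|grep pos;  python3 w.py w12; python3 l.py -102 0 107 3.1416 0;python3 - <<'E'
from h import *
import l
f=dict(np.load("w12.npz"));P=[l.O+l.C.apply([x,y,135]) for x,y in((-138,-6),(-138,6),(-102,-6),(-102,6))]
print(wproj(P,f).round(0)); p=f["p"]
v=int(wproj([P[0]],f)[0,1])
for dv in(4,12,20,28,40): print(v+dv,p[v+dv,230:330:4].mean(1).astype(int).tolist())
E
```

```text
position: [447.2, -39.0, 199.5]
position: [446.9, -39.3, 199.2]
[446.9 -39.3 199.2] [-7.800e-02  3.136e+00  1.000e-03]
t 30.4 pos [446.9 -39.3 199.2] case [-1.022e+02 -1.000e-01  1.992e+02] op 41.6 ff 0.0 F [ 0.5  0.3 -0.4] q [-0.26  0.23  1.77  0.    1.14 -1.88]
[447.1 -39.2 107. ] [0.0005, -0.0, 0.1843, 0.0009, 0.0065, -0.0638]
[[271. 172.]
 [289. 171.]
 [274. 221.]
 [291. 220.]]
175 [22, 20, 23, 26, 25, 27, 25, 25, 22, 20, 22, 61, 103, 108, 105, 67, 25, 23, 32, 32, 30, 32, 29, 28, 31]
183 [21, 23, 24, 30, 35, 39, 47, 55, 60, 63, 69, 72, 108, 113, 114, 96, 103, 108, 114, 118, 122, 129, 133, 141, 148]
191 [132, 131, 131, 130, 131, 182, 183, 181, 181, 181, 146, 110, 108, 111, 114, 141, 180, 180, 181, 180, 180, 176, 177, 176, 179]
199 [130, 129, 127, 131, 130, 131, 132, 129, 130, 148, 188, 112, 106, 113, 114, 149, 234, 199, 179, 178, 175, 176, 178, 179, 179]
211 [129, 133, 131, 131, 130, 181, 177, 178, 175, 145, 212, 159, 106, 111, 111, 149, 233, 179, 180, 180, 179, 180, 178, 179, 180]
```

```bash
python3 -m handwheel '[0,0,0.06,0,0,-0.06,0.45, 0,0,0.12,0,0,-0.06,0.45, 0,0,0.18,0,0,-0.06,0.45, 0,0,0.184,0,0,-0.06,0.45, 0,0,0.184,0,0,-0.06,0]' 30 |grep -E "pos|force"; python3 -m handwheel '[0,0,0,0,0,0,0, 0,0,0,0,0,0,0, 0,0,0,0,0,0,0, 0,0,0,0,0,0,0, 0,0,0,0,0,0,0]'; python3 l.py -102 0 107 3.1416 0
```

```text
position: [447.3, -39.2, 107.3]
force: [0.3, -0.8, 0.7]
finger_force: 0.0
time_s: 31.4
position: [447.6, -38.3, 108.0]
ee_rot: [-0.154, 3.131, 0.003]
force: [0.4, 5.8, 4.0]
opening: 11.6
finger_force: 30.0
t 31.4 pos [447.6 -38.3 108. ] case [-101.4    0.9  108. ] op 11.6 ff 29.99679235741496 F [0.4 5.8 4. ] q [-0.26  0.35  1.89  0.01  0.89 -1.93]
[447.1 -39.2 107. ] [0.0012, -0.0017, 0.0019, 0.0023, 0.0082, -0.0026]
```

```bash
python3 -m handwheel '[0,0,0,0,0,0.18,0, 0,0,0,0,0,0.36,0, 0,0,0,0,0,0.54,0, 0,0,0.002,0,0,0.72,0, 0,0,0.004,0,0,0.9,0]' 40; python3 -m handwheel '[0,0,0.001,0,0,0.18,0, 0,0,0.003,0,0,0.36,0, 0,0,0.005,0,0,0.54,0, 0,0,0.006,0,0,0.72,0, 0,0,0.006,0,0,0.9,0]'; python3 -m handwheel '[0,0,0,0,0,0.1,0, 0,0,0,0,0,0.17,0, 0,0,0,0,0,0.2,0, 0,0,0,0,0,0.2,0, 0,0,0,0,0,0.2,0]';python3 l.py -102 0 102 1.571 0
```

```text
time_s: 31.9
position: [447.4, -38.1, 106.4]
ee_rot: [0.947, 2.99, 0.006]
force: [-2.7, 7.9, 11.1]
opening: 11.7
finger_force: 40.0
time_s: 32.4
position: [446.9, -38.0, 103.2]
ee_rot: [1.925, 2.479, 0.008]
force: [-4.1, 6.7, 8.9]
opening: 11.8
finger_force: 40.0
time_s: 32.9
position: [447.0, -38.0, 103.2]
ee_rot: [2.108, 2.327, 0.008]
force: [-3.6, 7.8, 9.2]
opening: 11.8
finger_force: 40.0
t 32.9 pos [447.  -38.  103.2] case [-102.     1.2  103.2] op 11.8 ff 40.00945238862187 F [-3.6  7.8  9.2] q [-0.26  0.36  1.9   0.    0.88 -0.36]
[447.1 -39.2 102. ] [-0.0025, 0.0, 0.0024, 0.0065, -0.0026, -0.002]
```

```bash
python3 -m handwheel '[0,0,0,0,0,0.05,0, 0,0,0,0,0,0.08,0, 0,0,0,0,0,0.08,0, 0,0,0,0,0,0.08,0, 0,0,0,0,0,0.08,0]'|grep rot; python3 -c "
from plant import manip;o=manip.observe();print(o['moment'])"; python3 -m handwheel '[0,0,0,0,0,0,0.45, 0,0,0,0,0,0,0.45, 0,0,0,0,0,0,0.45, 0,0,-0.06,0,0,0,0.45, 0,0,-0.15,0,0,0,0.45]'; python3 -m handwheel '[0,0,-0.3,0,0,-0.2,0.7, 0,0,-0.3,0,0,-0.4,0.7, 0,0,-0.3,0,0,-0.6,0.7, 0,0,-0.3,0,0,-0.8,0.7, 0,0,-0.3,0,0,-1,0.7]'|grep pos; python3 g.py 600 250 300 3.24
```

```text
ee_rot: [2.178, 2.261, 0.008]
[0.92532463 0.3808838  0.70900223]
time_s: 33.9
position: [445.4, -39.1, 176.1]
ee_rot: [-2.18, -2.259, -0.002]
force: [1.2, -0.2, 0.7]
opening: 41.1
finger_force: 0.0
position: [446.8, -39.7, 328.9]
t 34.4 pos [446.8 -39.7 328.9] op 63.7 F [-0.1  0.4 -0. ] q6 -1.05 go [0.1896, 0.6272, 0.0604, 0.0037, 0.011, -1.1175]
```

```bash
python3 -m handwheel '[0.1,0.35,0.02,0,0,-0.19,0.7, 0.1,0.35,0.02,0,0,-0.38,0.7, 0.1,0.35,0.02,0,0,-0.57,0.7, 0.1,0.35,0.02,0,0,-0.76,0.7, 0.1,0.35,0.02,0,0,-0.95,0.7]'|grep pos;  python3 g.py 600 253 220 3.11
```

```text
position: [535.7, 123.0, 316.4]
t 34.9 pos [535.7 123.  316.4] op 64.1 F [-0.2 -1.2 -0. ] q6 -1.46 go [-0.1203, 0.2632, 0.1937, 0.0026, 0.0045, 0.003]
```

```bash
python3 -m handwheel '[-0.12,0.26,0.19,0,0,0,0.7, -0.12,0.26,0.19,0,0,0,0.7, -0.12,0.26,0.19,0,0,0,0.7, -0.12,0.26,0.19,0,0,0,0.7, -0.12,0.26,0.19,0,0,0,0.7]'|grep pos; python3 -m handwheel '[0,0,0,0,0,0,0.7, 0,0,0,0,0,0,0.7, 0,0,0,0,0,0,0.7, 0,0,0,0,0,0,0.7, 0,0,0,0,0,0,0.7]'|grep pos; python3 w.py w13;  python3 g.py 603 253 78 3.11
python3 - <<'E'
from h import *
f=dict(np.load("w13.npz"));print(wproj([(560,223,70),(560,283,70),(645,253,70),(603,253,115),(576,253,115)],f).round(0))
p=f["p"];cv2.imwrite("pics/w13.png",p[:,:,::-1])
E
```

```text
position: [599.5, 249.2, 219.4]
position: [600.2, 246.9, 224.0]
[600.2 246.9 224. ] [6.200e-02 3.135e+00 2.000e-03]
t 36.0 pos [600.2 247.  223.8] op 63.8 F [ 0.1  0.2 -1. ] q6 -1.26 go [-0.0034, 0.0118, 0.2916, 0.0018, 0.0073, -0.0101]
[[256. 151.]
 [318. 149.]
 [290. 233.]
 [289. 206.]
 [288. 175.]]
```

View pics/w13.png

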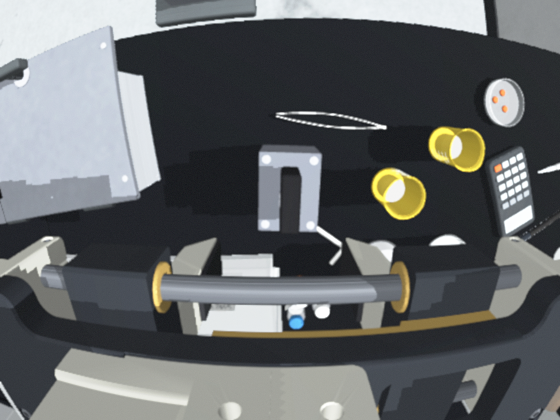

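Run:
```python
from h import *
f=dict(np.load("w13.npz"));p=f["p"]
for v in(180,190,200,210,220): print(v,p[v,262:322:2].mean(1).astype(int).tolist())
print(p[140:236:3,290].mean(1).astype(int).tolist())
print(wpix([(259,147),(321,149),(320,231),(259,231)],f,70).round(1))
```

```text
180 [146, 144, 145, 145, 144, 145, 145, 145, 146, 95, 43, 50, 54, 52, 53, 51, 52, 52, 52, 56, 178, 198, 197, 198, 197, 196, 197, 196, 198, 104]
190 [145, 145, 146, 146, 145, 146, 146, 145, 144, 85, 44, 52, 54, 54, 52, 54, 53, 52, 49, 81, 187, 198, 198, 196, 196, 198, 197, 199, 186, 58]
200 [145, 145, 145, 145, 146, 144, 145, 145, 156, 107, 45, 53, 53, 55, 54, 51, 50, 54, 50, 107, 196, 197, 197, 198, 196, 196, 196, 197, 160, 29]
210 [143, 143, 144, 145, 146, 144, 144, 143, 138, 52, 47, 54, 54, 55, 54, 53, 53, 54, 49, 147, 197, 197, 197, 197, 196, 196, 196, 198, 117, 35]
220 [213, 229, 229, 201, 191, 192, 191, 195, 187, 57, 52, 53, 54, 54, 52, 54, 53, 51, 56, 176, 196, 196, 196, 198, 201, 200, 196, 190, 75, 36]
[40, 39, 90, 99, 146, 198, 197, 196, 199, 71, 31, 32, 49, 52, 53, 53, 54, 54, 54, 54, 54, 55, 54, 51, 52, 52, 54, 51, 52, 52, 52, 42]
[[556.2 226.5  70. ]
 [560.3 286.1  70. ]
 [644.3 284.3  70. ]
 [641.8 221.7  70. ]]
```

```bash
python3 -m handwheel '[-0.006,0.015,0.05,0,0,0,0.7, -0.006,0.015,0.15,0,0,0,0.7, -0.006,0.015,0.24,0,0,0,0.7, -0.006,0.015,0.285,0,0,0,0.7, -0.006,0.015,0.29,0,0,0,0.7]' 30|grep -E "pos|force"; python3 -m handwheel '[0,0,0,0,0,0,0.2, 0,0,0,0,0,0,0.1, 0,0,0,0,0,0,0, 0,0,0,0,0,0,0, 0,0,0,0,0,0,0]' 30; python3 g.py 603.5 254.5 78 3.10
```

```text
position: [601.9, 254.2, 74.4]
force: [-1.4, 1.1, 0.3]
finger_force: 0.0
time_s: 36.95
position: [604.5, 255.0, 79.2]
ee_rot: [0.061, 3.135, 0.002]
force: [-0.4, -0.3, 0.4]
opening: 28.6
finger_force: 0.0
t 37.0 pos [604.5 255.   79.2] op 28.6 F [-0.4 -0.3  0.4] q6 -1.25 go [0.002, -0.0011, 0.0024, 0.0022, 0.0081, 0.0033]
```

```bash
python3 -m handwheel '[0,0,0,0,0,0,0, 0,0,0,0,0,0,0, 0,0,0,0,0,0,0, 0,0,0,0,0,0,0, 0,0,0,0,0,0,0]' ; python3 g.py 603.5 254.5 78 3.10;  python3 -m handwheel '[0,0,-0.03,0,0,0,0, 0,0,-0.08,0,0,0,0, 0,0,-0.15,0,0,0,0, 0,0,-0.23,0,0,0,0, 0,0,-0.3,0,0,0,0]'; python3 -m handwheel '[0,0,0,0,0,0,0, 0,0,0,0,0,0,0, 0,0,0,0,0,0,0, 0,0,0,0,0,0,0, 0,0,0,0,0,0,0]' >/dev/null; python3 w.py w14; python3 l.py 0 -93 220 3.1416 0
python3 - <<'E'
from h import *
f=dict(np.load("w14.npz"));p=f["p"]
print(wproj([f["position"]+np.array([x,y,-60-18]) for x,y in((-27,-9),(-27,9),(-17,-3),(-17,3))],f).round(0), wproj([f["position"]+np.array([-17,0,-78])],f))
for v in range(110,260,8): print(v,p[v,250:330:4].mean(1).astype(int).tolist())
E
```

```text
time_s: 37.45
position: [604.2, 255.0, 78.6]
ee_rot: [0.061, 3.136, 0.002]
force: [-1.9, 0.1, 4.4]
opening: 18.0
finger_force: 29.9
t 37.5 pos [604.2 255.   78.6] op 18.0 F [-1.9  0.1  4.4] q6 -1.25 go [0.0014, -0.001, 0.0011, 0.0017, 0.0068, 0.0034]
time_s: 37.95
position: [603.3, 254.7, 229.6]
ee_rot: [0.061, 3.136, 0.002]
force: [0.4, 0.8, -1.1]
opening: 18.2
finger_force: 29.9
[603.  254.7 226.8] [6.100e-02 3.138e+00 1.000e-03]
t 38.5 pos [603.1 254.7 227.1] case [ 82.6 276.8 227.1] op 17.9 ff 29.86263334751129 F [ 0.5 -0.  -1.4] q [ 0.28  0.59  1.13 -0.    1.43 -1.25]
[ 557.9 -121.5  220. ] [0.0611, -0.7554, 0.0135, 0.0005, 0.0041, -0.177]
[[269. 180.]
 [293. 180.]
 [278. 193.]
 [286. 193.]] [[281.57700414 193.10618671]]
110 [36, 40, 41, 40, 41, 43, 69, 120, 151, 108, 102, 87, 89, 98, 84, 83, 75, 76, 48, 38]
118 [37, 38, 38, 39, 37, 36, 32, 58, 153, 232, 179, 86, 41, 38, 39, 39, 40, 39, 38, 37]
126 [38, 39, 39, 37, 40, 39, 37, 38, 39, 40, 40, 40, 39, 40, 38, 37, 37, 40, 72, 177]
134 [38, 37, 37, 39, 38, 40, 40, 37, 38, 39, 38, 40, 38, 37, 39, 38, 37, 40, 39, 40]
142 [37, 34, 52,
[... 702 characters left out ...]
 181, 140, 145, 120, 197, 198, 196, 196, 197, 176, 29, 30, 31, 30]
206 [99, 198, 197, 197, 139, 41, 35, 31, 35, 32, 40, 93, 194, 197, 196, 138, 37, 32, 38, 33]
214 [101, 198, 196, 190, 28, 30, 29, 28, 27, 25, 27, 23, 85, 196, 196, 113, 38, 37, 38, 40]
222 [99, 245, 252, 158, 28, 28, 25, 26, 27, 28, 30, 28, 22, 252, 241, 91, 37, 38, 38, 38]
230 [37, 33, 34, 29, 28, 30, 28, 26, 26, 27, 29, 29, 27, 40, 49, 54, 252, 255, 66, 39]
238 [37, 62, 114, 36, 38, 39, 42, 40, 39, 38, 35, 41, 38, 41, 83, 36, 35, 37, 77, 253]
246 [162, 160, 126, 36, 43, 44, 42, 41, 39, 40, 39, 38, 36, 48, 163, 164, 168, 169, 166, 142]
254 [162, 161, 61, 37, 43, 44, 41, 42, 40, 41, 40, 40, 36, 25, 163, 161, 160, 137, 40, 42]
```

Run:
```python
from h import *
f=dict(np.load("w14.npz"));p=f["p"];print(p[164:178,280].mean(1).astype(int).tolist())
z=f["position"][2]-68.6
Rt=R.from_rotvec(f["ee_rot"]).as_matrix()
for uv in((275.5,172),(286.5,172)): print(((wpix([uv],f,z)[0]-f["position"])@Rt).round(1))
print("grip", [((wpix([uv],f,z+60)[0]-f["position"])@Rt).round(1) for uv in((266,206),(294,206),(280,205))])
```

```text
[198, 197, 195, 178, 152, 143, 145, 143, 145, 143, 143, 144, 145, 145]
[34.9 -5.  68.5]
[34.9  2.8 68.5]
grip [array([27.2, -9. ,  8.5]), array([27.2,  5.9,  8.5]), array([27.8, -1.6,  8.5])]
```

```bash
python3 -m handwheel '[0.03,-0.4,0,0,0,0,0, 0.03,-0.4,0,0,0,0,0, 0.03,-0.4,0,0,0,0,0, 0.03,-0.4,0,0,0,0,0, 0.03,-0.4,0,0,0,0,0]'|grep pos;python3 -m handwheel '[0.03,-0.36,0,0,0,-0.177,0, 0.03,-0.36,0,0,0,-0.177,0, 0.03,-0.36,0,0,0,-0.177,0, 0.03,-0.36,0,0,0,-0.177,0, 0.03,-0.36,0,0,0,-0.177,0]'|grep pos; python3 -m handwheel '[0,0,0,0,0,0,0, 0,0,0,0,0,0,0, 0,0,0,0,0,0,0, 0,0,0,0,0,0,0, 0,0,0,0,0,0,0]' >/dev/null; python3 w.py w15; python3 l.py 0 -93 220 3.1416 0
python3 - <<'E'
from h import *
import l
f=dict(np.load("w15.npz"));p=f["p"]
print(wproj([l.O+l.C.apply([x,-93+y,96]) for x,y in((-32,-16),(-32,16),(-22,-6),(-22,6),(0,0))],f).round(0))
for v in range(130,236,6): print(v,p[v,246:320:3].mean(1).astype(int).tolist())
E
```

```text
position: [580.1, 49.8, 227.8]
position: [558.2, -127.4, 227.2]
[ 558.8 -122.9  227.7] [-1.590e-01  3.132e+00  1.000e-03]
t 40.0 pos [ 558.7 -123.1  227.7] case [  0.7 -94.7 227.7] op 17.7 ff 29.86268252134323 F [-0.9  0.1 -1. ] q [-0.35  0.43  1.39  0.    1.32 -2.02]
[ 557.9 -121.5  220. ] [0.0014, 0.0034, 0.0154, 0.0006, 0.0065, 0.0013]
[[266. 161.]
 [302. 162.]
 [277. 172.]
 [290. 172.]
 [284. 196.]]
130 [27, 169, 181, 182, 183, 183, 184, 186, 186, 184, 183, 182, 182, 184, 188, 146, 180, 180, 184, 184, 183, 183, 182, 183, 183]
136 [28, 173, 181, 182, 184, 185, 184, 183, 182, 181, 182, 184, 183, 182, 183, 149, 183, 185, 182, 183, 181, 183, 180, 182, 183]
142 [29, 156, 183, 182, 183, 185, 184, 185, 184, 181, 181, 182, 182, 183, 183, 152, 182, 185, 183, 181, 182, 182, 181, 183, 183]
148 [27, 147, 183, 183, 182, 183, 183, 183, 184, 181, 182, 181, 184, 185, 186, 154, 184, 183, 183, 182, 182, 182, 182, 182, 182]
154 [30, 146, 181, 180, 182, 183, 183, 183, 184, 183, 185, 182, 180, 183, 184, 151, 182, 183, 182, 183, 183, 181, 181, 181, 182]
160 [30, 140, 182, 156, 133, 132, 134, 59, 32, 3
[... 791 characters left out ...]

202 [30, 87, 182, 153, 133, 132, 131, 47, 44, 44, 71, 121, 117, 168, 200, 39, 46, 43, 113, 182, 179, 178, 179, 179, 180]
208 [28, 90, 183, 134, 132, 133, 118, 22, 22, 23, 23, 20, 22, 22, 23, 21, 24, 32, 132, 182, 181, 180, 177, 179, 180]
214 [29, 78, 182, 134, 132, 133, 51, 22, 20, 20, 21, 21, 22, 21, 24, 22, 22, 16, 134, 179, 177, 178, 181, 178, 179]
220 [34, 66, 181, 181, 132, 126, 27, 20, 22, 21, 23, 24, 24, 25, 22, 24, 22, 15, 122, 181, 179, 179, 180, 177, 175]
226 [35, 67, 180, 181, 181, 131, 23, 21, 21, 24, 21, 23, 22, 25, 22, 26, 22, 23, 58, 178, 177, 179, 176, 175, 178]
232 [36, 53, 175, 206, 241, 103, 24, 23, 23, 26, 25, 25, 25, 23, 22, 26, 24, 26, 16, 168, 176, 176, 177, 176, 178]
```

Run:
```python
from h import *
f=dict(np.load("w15.npz"));p=f["p"].mean(2)
print(p[155:176,282].astype(int).tolist(), p[155:165,270].astype(int).tolist());print(p[180,272:294].astype(int).tolist(),p[199,272:294].astype(int).tolist(),p[188:200,280].astype(int).tolist())
Rt=R.from_rotvec(f["ee_rot"]).as_matrix();t=lambda uv,z:((wpix([uv],f,z)[0]-f["position"])@Rt).round(1)
print("slot",t((276,180),96),t((289.5,180),96),"blade end",t((277.3,194),227.7-68.6),t((284.3,194),227.7-68.6),"collar front",t((282,159),96))
```

```text
[184, 173, 138, 90, 47, 39, 44, 47, 44, 46, 46, 45, 43, 41, 51, 103, 171, 204, 208, 205, 205] [184, 185, 176, 124, 59, 32, 40, 45, 45, 44]
[44, 42, 44, 42, 98, 180, 209, 210, 209, 207, 209, 208, 209, 210, 208, 209, 200, 155, 84, 43, 43, 42] [43, 45, 44, 43, 70, 109, 121, 121, 119, 119, 118, 118, 135, 178, 204, 211, 200, 140, 69, 38, 42, 44] [208, 208, 208, 210, 208, 194, 159, 127, 119, 118, 120, 119]
slot [ 16.4  -5.6 131.6] [ 16.4   6.7 131.6] blade end [19.  -3.6 68.5] [19.1  1.4 68.5] collar front [ 3.570e+01 -1.000e-01  1.315e+02]
```

```bash
python3 -m handwheel '[0.003,0.004,0.03,0,0,0,0, 0.003,0.004,0.07,0,0,0,0, 0.003,0.004,0.1,0,0,0,0, 0.003,0.004,0.1,0,0,0,0, 0.003,0.004,0.1,0,0,0,0]'|grep pos; python3 -m handwheel '[0,0,0,0,0,0,0, 0,0,0,0,0,0,0, 0,0,0,0,0,0,0, 0,0,0,0,0,0,0, 0,0,0,0,0,0,0]' >/dev/null; python3 w.py w16; python3 l.py 0 -93 170 3.1416 0
python3 - <<'E'
from h import *
f=dict(np.load("w16.npz"));p=f["p"].mean(2).astype(int)
print("col281",p[140:205,281].tolist());
for v in(165,172,180,186,190,194,198): print(v,p[v,262:306].tolist())
E
```

```text
position: [557.4, -121.8, 178.0]
[ 557.2 -121.9  177.8] [-1.570e-01  3.132e+00  1.000e-03]
t 41.1 pos [ 557.2 -121.9  177.7] case [ -0.7 -93.3 177.7] op 18.2 ff 29.862619042396545 F [-0.5  0.3 -0.3] q [-0.35  0.46  1.48  0.    1.2  -2.02]
[ 557.9 -121.5  170. ] [-0.0014, 0.0006, 0.0155, 0.0005, 0.0066, 0.0001]
col281 [189, 190, 189, 188, 188, 188, 189, 189, 188, 189, 188, 189, 189, 191, 190, 191, 191, 192, 191, 188, 189, 188, 188, 187, 187, 187, 176, 146, 121, 72, 31, 32, 43, 47, 42, 47, 46, 47, 46, 47, 47, 44, 45, 73, 142, 203, 214, 214, 214, 215, 214, 215, 214, 202, 167, 130, 122, 123, 122, 122, 123, 123, 123, 122, 105]
165 [189, 189, 189, 189, 189, 191, 189, 190, 189, 190, 191, 190, 191, 189, 188, 189, 189, 188, 188, 187, 187, 188, 188, 189, 189, 189, 190, 182, 148, 147, 174, 188, 188, 188, 189, 189, 189, 189, 189, 190, 189, 188, 188, 188]
172 [71, 41, 35, 39, 37, 39, 38, 37, 36, 37, 41, 42, 42, 44, 46, 43, 44, 42, 44, 43, 43, 44, 43, 42, 44, 44, 43, 45, 44, 40, 37, 39, 38, 39, 38, 38, 37, 39, 36, 32, 67, 129, 176, 188]
180 [53, 43, 47, 46, 45, 49, 44, 47, 47, 47, 46, 44, 46, 46, 
[... 225 characters left out ...]
 216, 215, 216, 216, 212, 184, 110, 49, 36, 45, 47, 45, 47, 46, 46, 44, 46, 43, 61, 120, 173, 189]
190 [55, 42, 44, 48, 46, 48, 43, 46, 48, 47, 43, 46, 105, 189, 214, 215, 216, 215, 214, 214, 214, 215, 214, 213, 214, 216, 212, 183, 112, 49, 38, 44, 46, 46, 45, 46, 47, 44, 46, 43, 67, 128, 177, 190]
194 [61, 42, 44, 47, 47, 47, 46, 45, 47, 48, 42, 47, 108, 191, 215, 200, 177, 166, 164, 167, 173, 178, 187, 207, 217, 218, 213, 179, 108, 46, 38, 45, 44, 45, 44, 46, 44, 47, 47, 42, 77, 141, 181, 189]
198 [61, 41, 46, 44, 45, 45, 47, 45, 45, 45, 42, 47, 104, 182, 189, 152, 128, 124, 123, 122, 123, 123, 142, 182, 206, 211, 205, 162, 95, 44, 42, 44, 45, 47, 45, 47, 45, 46, 41, 43, 76, 140, 180, 190]
```

Run:
```python
from h import *
f=dict(np.load("w16.npz"))
Rt=R.from_rotvec(f["ee_rot"]).as_matrix();t=lambda uv,z:((wpix([uv],f,z)[0]-f["position"])@Rt).round(1)
print("slot",t((274.2,184),96),t((290,184),96),"blade end",t((276.8,194.3),177.8-68.6),t((284.8,194.3),177.8-68.6))
```

```text
slot [23.5 -6.1 81.7] [23.5  5.8 81.7] blade end [18.8 -4.  68.5] [18.8  1.8 68.5]
```

```bash
python3 -m handwheel '[0,0.002,0.01,0,0,0,0, 0,0.002,0.03,0,0,0,0, 0,0.002,0.05,0,0,0,0, 0,0.002,0.07,0,0,0,0, 0,0.002,0.08,0,0,0,0]'|grep -E "pos|force"; python3 -m handwheel '[0,0,0.02,0,0,0,0, 0,0,0.035,0,0,0,0, 0,0,0.05,0,0,0,0, 0,0,0.058,0,0,0,0, 0,0,0.06,0,0,0,0]'|grep -E "pos|force"; python3 l.py 0 -93 104.6 3.1416 0
```

```text
position: [556.5, -120.6, 135.8]
force: [-0.5, 0.2, -0.4]
finger_force: 29.9
position: [557.2, -120.7, 107.0]
force: [-0.3, 0.4, -1.0]
finger_force: 29.9
t 42.1 pos [ 557.2 -120.7  107. ] case [ -0.6 -92.1 107. ] op 17.5 ff 29.862569868564606 F [-0.3  0.4 -1. ] q [-0.35  0.54  1.56  0.    1.04 -2.02]
[ 557.9 -121.5  104.6] [-0.0012, -0.0017, 0.0048, 0.0011, 0.0055, 0.0001]
```

Free fit; push down until the shoulder bears.

```bash
python3 -m handwheel '[0,0,0.002,0,0,0,0, 0,0,0.004,0,0,0,0, 0,0,0.005,0,0,0,0, 0,0,0.006,0,0,0,0, 0,0,0.006,0,0,0,0]'|grep -E "pos|force"; python3 -m handwheel '[0,0,0.001,0,0,0,0, 0,0,0.002,0,0,0,0, 0,0,0.002,0,0,0,0, 0,0,0.002,0,0,0,0, 0,0,0.002,0,0,0,0]'|grep -E "pos|force"
```

```text
position: [557.6, -120.9, 104.9]
force: [0.1, -0.1, 0.9]
finger_force: 29.9
position: [557.7, -120.8, 104.8]
force: [-2.4, 1.2, 8.2]
finger_force: 29.9
```

```bash
python3 -m handwheel '[0,0,0,0,0,0,0.5, 0,0,0,0,0,0,0.5, 0,0,0,0,0,0,0.5, 0,0,0,0,0,0,0.5, 0,0,0,0,0,0,0.5]'|grep -E "open|force"; python3 -m handwheel '[0,0,-0.05,0,0,0,0.5, 0,0,-0.1,0,0,0,0.5, 0,0,-0.2,0,0,0,0.5, 0,0,-0.3,0,0,0,0.5, 0,0,-0.4,0,0,0,0.5]'|grep pos; python3 -m handwheel '[0.2,0,-0.1,0,0,0,0.5, 0.2,0,-0.1,0,0,0,0.5, 0.2,0,-0.1,0,0,0,0.5, 0.2,0,-0.1,0,0,0,0.5, 0.2,0,-0.1,0,0,0,0.5]'|grep pos; python3 w.py w17
python3 - <<'E'
from h import *
import l
p,d=manip.read_camera("scene");i=manip.camera_info("scene");m=i["mtx"]
vv,uu=np.mgrid[0:420,0:560]
P=np.c_[(uu.ravel()-m[0,2])/m[0,0]*d.ravel(),(vv.ravel()-m[1,2])/m[1,1]*d.ravel(),d.ravel()]
W=l.C.inv().apply(P@i["T"][:3,:3].T+i["T"][:3,3]-l.O)
k=(W[:,1]>50)&(W[:,1]<120)&(W[:,2]>70)&(W[:,2]<110)
for x in range(-100,60,40):
    q=W[k&(abs(W[:,0]-x)<8)];print(x,len(q),np.percentile(q[:,2],[50]).round(1))
g=W[(abs(W[:,0])<40)&(abs(W[:,1]+93)<25)&(W[:,2]>105)&(W[:,2]<180)];print("grip",len(g),g[:,:3].mean(0).round(),np.percentile(g[:,2],[50,90,97]).round(1))
b=W[(abs(W[:,0]+102)<50)&(abs(W[:,1])<45)&(W[:,2]>108)&(W[:,2]<150)];print("bar",b.min(0).round(),b.max(0).round())
E
```

```text
force: [-0.3, 0.6, -0.7]
opening: 45.1
finger_force: 0.0
position: [556.0, -120.9, 305.5]
position: [457.2, -131.1, 352.4]
[ 457.2 -131.1  352.4] [-1.560e-01  3.133e+00  2.000e-03]
-100 80 [86.2]
-60 78 [86.1]
-20 69 [86.]
20 63 [85.7]
grip 205 [ -4. -85. 126.] [127.4 140.2 142.4]
bar [-112.  -33.  109.] [-95.  42. 133.]
```

```bash
python3 -m handwheel '[0,0,0,0,0,0,0.5, 0,0,0,0,0,0,0.5, 0,0,0,0,0,0,0.5, 0,0,0,0,0,0,0.5, 0,0,0,0,0,0,0.5]'|grep pos; python3 -c "
from plant import manip;print(manip.close_job())"
```

```text
position: [456.8, -131.0, 353.0]
the job is handed in; nothing more can be done
None
```

I handed the job in at about 45 s on the robot's clock: all three small beakers are upright in the case, the lid is latched tight, and the gauge blade is in the port with its shoulder on the collar (the hand-in returned no verdict).

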